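# Swap what stands at the back of the condiment organiser

## Robot

A 6-joint arm with a two-finger parallel gripper is mounted at the origin on a cart in front of the work surface, level with it; the furniture and walls round the work are solid. World frame = base frame: x ahead of the robot, y to its left, z up, the work surface at z = 0. Lengths are in m, angles in rad, forces in N, time in s.
With the tool pointing down it reaches from about 0.4 to 0.925 m from the base axis. Payload 3.4 kg.
Tool frame: the origin (TCP) lies between the finger pads; the fingertips stand 22 mm ahead of it and the grasp point (between the pads) lies 3 mm ahead of it; z points along the fingers, y is the line along which they close (so a half turn about z gives the same grasp; the last joint's range is limited). The gripper opens to 85 mm and grips with 20 to 120 N. Pads are 22 mm wide; open, the fingers measure 114 mm over their backs; the gripper's body (76 mm by 85 mm) begins 54 mm behind the grasp point. The pads swing forward as they close: fully open they stand 13 mm farther back than shut.
Start: joints at [1.177, 0.307, 1.506, -0, 1.328, -0.073], TCP at [0.181, 0.546, 0.253] pointing down, gripper open.
Joint ranges: [-3.12, 3.12], [-1.05, 2.28], [0.14, 2.33], [-1.42, 4.57], [0.1, 2.73], [-2.68, 2.68]. Speed limits (rad/s): [2.57, 2.57, 3.14, 3.14, 3.14, 3.14].

## Interface

Orientations are given as a 3x3 rotation matrix whose columns are the frame's x, y, z axes.
In Python, from station import * gives the robot as it stands.
- The arm moves only by the tool jog_arm, never from a script. Its argument "moves" is a list of rows, each an object of numbers: "gripper": the opening, from 0 (shut) to 1 (fully open); "dx", "dy", "dz": the shift along the world's x, y, z in m; "spin": the turn about the world's z in rad. A call has 1 to 20 rows; each row is the pose to reach, as a shift and turn from the pose commanded when the call began; what a row does not reach only later rows make up. A row lasts 1/12 s, in which the tool goes at most 41.7 mm and 7.16 degrees, less where a joint would pass 70% of its speed; a pose out of reach is approached as far as the arm can. A call with a gripper value outside its range is refused whole. The fingers move at their own pace and stop on an object; the grip force is fixed at half the most. Time passes only in rows, so rows that repeat a pose let the fingers close. It gives the time, the measured TCP pose, the force, the opening and the grip force at its end, in the units of the state.
- state(): the state, without advancing time (a new reading comes with each control period).
- read_camera(name): name is "scene" or "top" or "wrist"; returns a dict with "image" (420x560x3 uint8, red, green, blue), "intrinsics" (3x3 intrinsics, pixels), "origin" and "attitude" of the camera in the world. Camera axes: x right, y up, looking along -z (the intrinsics and any distortion apply to the point x, -y, -z); pixel columns grow to the right and rows downward; lengths in m; the calibration is good to about 2 mm. The wrist camera is an equidistant fisheye: a pixel r from the principal point sees the ray r / f radians off the axis. A picture is of the moment at which its call begins. There is no depth.
- close_job(): hands the job in; it is judged then, once.
The state is a dict: "time": time; "qpos": joint angles; "joint_velocities": joint speeds; "tau": joint torques, N m; "ee_pos": TCP position; "tcp_rot": TCP orientation; "ft_force": force on the tool from outside, world axes, zero at the start; "ft_torque": the same for the moment, N m; "grip_width": opening from 0.0 (shut) to 1.0 (fully open); "finger_force": force on a finger pad.
Only numpy, scipy, OpenCV 4.12 (cv2) and the standard library are available. Lean on these libraries where they do the work, as an engineer would, in place of code of your own. Each camera call takes 0.05 s, during which the arm holds its last target. There are 200 camera calls.

## Task

The kitchen timer stands at the back of the wooden organiser behind the pepper mill and the spice jar: first clear both of these onto the wooden side board, then set the timer in the middle of the round cork coaster, and then stand the salt shaker in the timer's old place, centred on the cork spot. Only then put the pepper mill and the spice jar back in the organiser, each exactly where it stood at the start. Set everything down gently and upright, let go of it, and do not disturb the apple, the onion or the yoghurt tub.

Things in the scene. Friction and masses are not known exactly. Their poses are not given: they have to be found in the camera images.
- pepper_mill_mid (a point): pepper mill: dark brown turned wood with a small steel ball on top, the tallest thing in the organiser; 58 mm across, 170 mm high, waisted; grip its head, which is 49 mm across, 140 mm above its foot. This point is its centre, 85 mm above its foot; z is up along it. It starts in the front row of the organiser, left or right, and ends where it started
- spice_jar_mid (a point): spice jar: glass with a label and a red screw cap, straight, 45 mm across, 106 mm high. This point is its centre, 53 mm above its foot; z is up along it. It starts in the front row of the organiser beside the pepper mill (about 13 mm between them) and ends where it started
- timer_mid (a point): kitchen timer: low round, white base and red domed cap, 63 mm across, 47 mm high, the low thing at the back of the organiser. This point is its centre, 23.5 mm above its underside; grip it round the middle. Base and cap do not turn
- salt_shaker_mid (a point): salt shaker: small glass shaker with a grey domed cap, 44 mm across, 90 mm high, standing alone on the worktop in front of the organiser. This point is its centre, 45 mm above its foot; z is up along it
- back_place (a point): back place: centre of a 76 mm round cork spot on the organiser's floor, 6 mm above the worktop; the timer starts on it. Axes are those of the organiser, a fixed tray of pale wood, 190 mm (x) by 150 mm (y): +x to its back wall (inner face 60 mm away), y to its side walls (inner faces 68 mm away), all 44 mm high; front lip 14 mm high. The front row stands 73 mm before this point, 32 mm to its left and right
- side_board: side board: fixed flat brown wooden board, 210 mm (its x) by 115 mm (its y), 10 mm thick, on the worktop to the left or the right of the organiser; origin at the centre of its underside. Pepper mill and spice jar stand on it, side by side, while the back of the organiser is reached
- coaster: coaster: fixed round cork disc, 100 mm across, 6 mm thick, on the worktop on the other side of the organiser; origin at the centre of its underside
- apple: red apple, 80 mm, a bystander; origin at its underside
- onion: purple onion, 84 mm, a bystander; origin at its underside
- tub: small yoghurt tub with a foil top, 72 mm across and high, a bystander; origin at its underside
Mind the look-alikes: they are no part of the job. Leave any black look-alike of the part that bears timer_mid alone. Of the things that look like the part that bears salt_shaker_mid, the larger one is meant.

How it is judged:
By the outcome, as a careful person would: the job done as asked, in the order asked, and still so for the second after the job is handed in, with the robot touching nothing.
It also fails if it takes over 141 s, if anything falls off the work surface, if the arm or the gripper's body presses on something with over 40 N, if the wrist force passes 120 N, or if a joint passes its speed limit or range.

## Working session

There is one attempt and no reset: what is moved stays moved. The work goes in short steps, Python scripts to look and compute and a tool call to move; the robot and the scene stay as the last step left them, time stands still between calls to the robot, and variables do not carry over. Pictures are saved under pics/ and viewed, at most 14 in all, crops included, and the job is handed in when it is done.

Besides the shell and the picture viewer there is one more tool, called in YAML: its name, and indented under it one key for each argument. jog_arm: Moves the arm, as the interface text tells. Its arguments: {"type":"object","properties":{"moves":{"type":"array","items":{"type":"object","properties":{"gripper":{"type":"number"},"dx":{"type":"number"},"dy":{"type":"number"},"dz":{"type":"number"},"spin":{"type":"number"}}}}},"required":["moves"]}

```bash
mkdir -p pics; ls
python3 - <<'E'
from station import *
import cv2,pickle
s=state();print(s['time'],s['ee_pos'],s['tcp_rot'],s['grip_width'])
d={}
for n in("scene","top","wrist"):
    c=read_camera(n);d[n]=c;cv2.imwrite(f"pics/{n}0.png",c["image"][:,:,::-1]);print(n,c["intrinsics"],c["origin"],c["attitude"],[k for k in c])
pickle.dump(d,open("c0.pkl","wb"))
E
```

```text
pics
0.0 [0.18053336 0.54524085 0.25239446] [[-9.49299883e-01  3.14370995e-01 -7.81033189e-04]
 [ 3.14371931e-01  9.49298010e-01 -1.89116760e-03]
 [ 1.46905011e-04 -2.04082010e-03 -9.99997907e-01]] 0.9993650959517217
scene [[533.92705178   0.         275.53401653]
 [  0.         533.92705178 216.74940294]
 [  0.           0.           1.        ]] [0.29483839 0.84711378 1.23794838] [[-0.96795053  0.19310368 -0.16057004]
 [-0.25113438 -0.74886249  0.61329968]
 [-0.00181446  0.63396841  0.77335682]] ['image', 'intrinsics', 'origin', 'attitude']
top [[378.87119761   0.         290.87966842]
 [  0.         378.87119761 210.65511506]
 [  0.           0.           1.        ]] [ 0.40546017 -0.04931984  1.13524441] [[ 0.02281128  0.99171519 -0.12641451]
 [-0.99921692  0.02670537  0.02919525]
 [ 0.03232932  0.12564954  0.99154778]] ['image', 'intrinsics', 'origin', 'attitude']
wrist [[325.1922621    0.         277.03112956]
 [  0.         325.1922621  213.79774306]
 [  0.           0.           1.        ]] [0.10307197 0.57032275 0.3724958 ] [[ 0.314876   -0.90120783 -0.29778776]
 [ 0.94913104  0.29836895  0.10062921]
 [-0.0018372  -0.31432533  0.94931355]] ['image', 'intrinsics', 'origin', 'attitude']
```

View pics/top0.png

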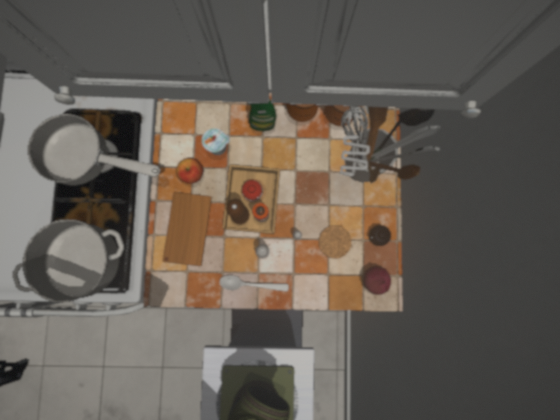

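View pics/scene0.png

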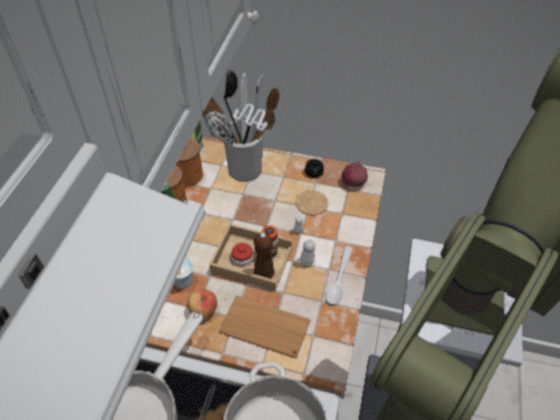

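The top view shows the following pixels:
- **Organiser:** (250,200), with the timer (red) at (251,189), the mill at about (237,209) on the left and the jar at (261,210) on the right.
- **Side board and coaster:** board at (188,229), left of the organiser; coaster at (335,241), right of it.
- **Salt candidates:** (262,249), larger, and (296,233), smaller. The larger one is meant.
- **Timer candidates:** the red one at (251,189) and a black look-alike at (380,235). The red one in the organiser is meant.
- **Bystanders:** apple (189,170), tub (215,141), onion (377,279).

I'll confirm these in one enlarged crop and measure in the same step.

```bash
cat > h.py <<'E'
import numpy as np,cv2,pickle
def ray(c,u,v,fish=False):
    K=c["intrinsics"];x=(u-K[0,2])/K[0,0];y=(v-K[1,2])/K[1,1]
    if fish:
        r=np.hypot(x,y);s=np.sinc(r/np.pi)
        d=np.array([x*s,-y*s,-np.cos(r)])
    else: d=np.array([x,-y,-1.])
    return c["attitude"]@d
def onz(c,u,v,z,fish=False):
    d=ray(c,u,v,fish);o=np.array(c["origin"]);return o+d*(z-o[2])/d[2]
def proj(c,p,fish=False):
    K=c["intrinsics"];q=c["attitude"].T@(np.array(p)-c["origin"]);x,y,z=q[0],-q[1],-q[2]
    if fish:
        n=np.hypot(x,y);t=np.arctan2(n,z);x,y,z=x/n*t,y/n*t,1
    return np.array([K[0,0]*x/z+K[0,2],K[1,1]*y/z+K[1,2]])
def tri(c1,p1,c2,p2,f1=False,f2=False):
    A=np.zeros((3,3));b=np.zeros(3)
    for c,p,f in((c1,p1,f1),(c2,p2,f2)):
        d=ray(c,*p,f);d/=np.linalg.norm(d);M=np.eye(3)-np.outer(d,d);A+=M;b+=M@np.array(c["origin"])
    return np.linalg.solve(A,b)
E
python3 - <<'E'
from h import *
d=pickle.load(open("c0.pkl","rb"))
t=d["top"];s=d["scene"]
a=cv2.resize(t["image"][120:310,150:410],None,fx=3,fy=3,interpolation=cv2.INTER_CUBIC)
a=np.clip(a*1.4,0,255).astype(np.uint8)
cv2.imwrite("pics/topz.png",a[:,:,::-1])
b=cv2.resize(s["image"][150:360,160:390],None,fx=2.85,fy=2.85,interpolation=cv2.INTER_CUBIC)
b=np.clip(b*1.4,0,255).astype(np.uint8)
cv2.imwrite("pics/scz.png",b[:,:,::-1])
for n,u,v,z in(("salt",262,249,.045),("coaster",335,241,.006),("board",188,229,.01),("org",250,200,.02),("apple",189,170,.04),("tub",215,141,.04),("onion",377,279,.04),("black",380,235,.02),("ssalt",296,233,.03),("edge",340,310,0),("back",280,100,0)):print(n,onz(t,u,v,z).round(3))
E
```

```text
salt [ 0.432 -0.001  0.045]
coaster [ 0.462 -0.216  0.006]
board [0.486 0.22  0.01 ]
org [0.576 0.04  0.02 ]
apple [0.657 0.22  0.04 ]
tub [0.747 0.148 0.04 ]
onion [ 0.354 -0.333  0.04 ]
black [ 0.482 -0.348  0.02 ]
ssalt [ 0.481 -0.098  0.03 ]
edge [ 0.26  -0.234  0.   ]
back [ 0.899 -0.041  0.   ]
```

View pics/topz.png

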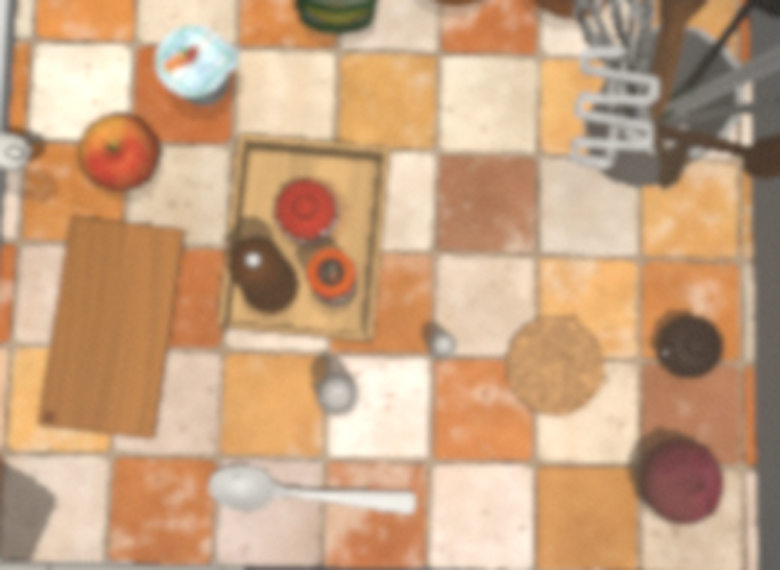

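View pics/scz.png

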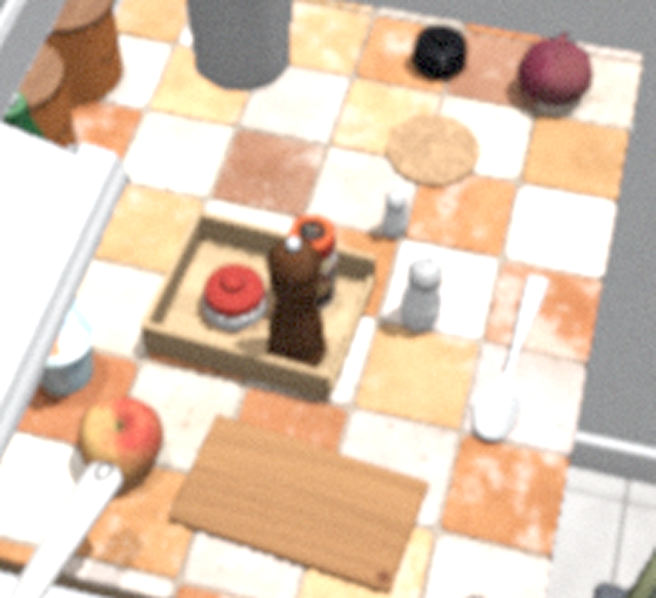

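The scene crop confirms it: the large shaker is at crop (425,295), the small look-alike at (397,213), the mill front-left, the jar front-right and the red timer at the back. Next I'll measure positions.

Run:
```python
from h import *
d=pickle.load(open("c0.pkl","rb"));t=d["top"];s=d["scene"]
T=lambda x,y:(150+(x-1)/3,120+(y-1)/3)
S=lambda x,y:(160+(x-1)/2.85,150+(y-1)/2.85)
P=lambda n,x,y,z:print(n,onz(t,*T(x,y),z).round(4))
for a in((238,135,.044),(385,150,.044),(222,328,.014),(372,340,.014)):P("org",*a)
for a in((72,215,.01),(184,228,.01),(154,437,.01),(40,424,.01)):P("board",*a)
for n,x,y,z in(("ball",253,260,.168),("jar",331,273,.106),("timer",305,208,.04),("salt",337,393,.085),("coaster",556,364,.006),("onion",680,480,.05),("apple",118,150,.05)):P(n,x,y,z)
print("tri ball",tri(t,T(253,260),s,S(293,243)).round(4),"salt",tri(t,T(337,391),s,S(426,272)).round(4),"timerknob",tri(t,T(305,207),s,S(234,273)).round(4),"jar",tri(t,T(331,273),s,S(314,231)).round(4),"coaster",onz(s,*S(433,149),.006).round(4))
# masks
for c,n,z in((t,"top",(.03,.106)),(s,"scene",(.03,.106))):
    hsv=cv2.cvtColor(c["image"],cv2.COLOR_RGB2HSV);m=((hsv[...,0]<12)|(hsv[...,0]>172))&(hsv[...,1]>165)&(hsv[...,2]>60)
    k,l,st,ce=cv2.connectedComponentsWithStats(m.astype(np.uint8))
    for i in range(1,k):
        if st[i,4]>60:print(n,st[i],ce[i].round(1),onz(c,*ce[i],.035).round(3),onz(c,*ce[i],.106).round(3))
```

```text
org [0.6757 0.1033 0.044 ]
org [ 0.6651 -0.0408  0.044 ]
org [0.4885 0.1147 0.014 ]
org [ 0.4804 -0.0329  0.014 ]
board [0.5976 0.2688 0.01  ]
board [0.5876 0.1574 0.01  ]
board [0.381  0.1763 0.01  ]
board [0.391  0.2869 0.01  ]
ball [0.536  0.0684 0.168 ]
jar [0.5344 0.0048 0.106 ]
timer [0.6058 0.0356 0.04  ]
salt [ 0.4263 -0.0033  0.085 ]
coaster [ 0.4616 -0.2165  0.006 ]
onion [ 0.3526 -0.3289  0.05  ]
apple [0.6558 0.2173 0.05  ]
tri ball [0.5342 0.0677 0.1728] salt [ 0.4261 -0.003   0.0735] timerknob [0.6032 0.0341 0.06  ] jar [0.5325 0.0043 0.1116] coaster [ 0.4588 -0.214   0.006 ]
top [200 153  25  13 111] [211.6 160.9] [0.688 0.156 0.035] [0.67  0.143 0.106]
top [178 161  23  22 284] [189.7 172.6] [0.65  0.218 0.035] [0.635 0.201 0.106]
top [244 181  16  17 205] [251.4 189.3] [0.606 0.036 0.035] [0.593 0.03  0.106]
top [253 203  15  15 102] [259.8 210.6] [0.544 0.009 0.035] [0.535 0.005 0.106]
scene [234 244  17  16  88] [242.3 252.5] [0.601 0.04  0.035] [0.583 0.087 0.106]
```

jog_arm:
  moves:
    - {"dx": 0.1,"dy": -0.15,"dz": 0.05,"spin": -0.4}
    - {"dx": 0.1,"dy": -0.15,"dz": 0.05,"spin": -0.4}
    - {"dx": 0.1,"dy": -0.15,"dz": 0.05,"spin": -0.4}
    - {"dx": 0.1,"dy": -0.15,"dz": 0.05,"spin": -0.4}
    - {"dx": 0.22,"dy": -0.35,"dz": 0.05,"spin": -0.9}
    - {"dx": 0.22,"dy": -0.35,"dz": 0.05,"spin": -0.9}
    - {"dx": 0.22,"dy": -0.35,"dz": 0.05,"spin": -0.9}
    - {"dx": 0.22,"dy": -0.35,"dz": 0.05,"spin": -0.9}
    - {"dx": 0.22,"dy": -0.35,"dz": 0.05,"spin": -0.9}
    - {"dx": 0.34,"dy": -0.5,"dz": 0.05,"spin": -1.315}
    - {"dx": 0.34,"dy": -0.5,"dz": 0.05,"spin": -1.315}
    - {"dx": 0.34,"dy": -0.5,"dz": 0.05,"spin": -1.315}
    - {"dx": 0.34,"dy": -0.5,"dz": 0.05,"spin": -1.315}
    - {"dx": 0.34,"dy": -0.5,"dz": 0.05,"spin": -1.315}
    - {"dx": 0.34,"dy": -0.5,"dz": 0.05,"spin": -1.315}
    - {"dx": 0.34,"dy": -0.5,"dz": 0.05,"spin": -1.315}
    - {"dx": 0.34,"dy": -0.5,"dz": 0.05,"spin": -1.315}
    - {"dx": 0.34,"dy": -0.5,"dz": 0.05,"spin": -1.315}

```text
validation failed for argument at $.mo...
```

```bash
cat >> h.py <<'E'
def snap(name,cam="wrist"):
    from station import read_camera,state
    s=state();c=read_camera(cam);cv2.imwrite(f"pics/{name}.png",c["image"][:,:,::-1]);pickle.dump(c,open(f"{name}.pkl","wb"))
    print(s["time"],np.round(s["ee_pos"],4),"yang",np.degrees(np.arctan2(s["tcp_rot"][1][1],s["tcp_rot"][0][1])).round(2),s["grip_width"]);return c
E
python3 -c "
from h import *
snap('w1')"
```

```text
0.15 [0.1806 0.5454 0.2526] yang 71.68 1.0048529476637205
```

View pics/w1.png

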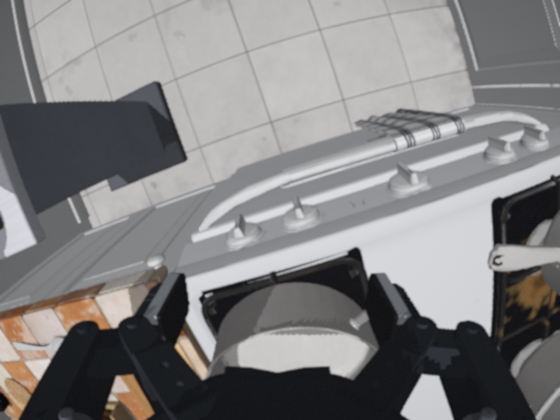

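The move was refused, so the picture only shows the start pose over the stove. I'll include every field in each row.

jog_arm:
  moves:
    - {"dx": 0.1,"dy": -0.15,"dz": 0.05,"spin": -0.4,"gripper": 1}
    - {"dx": 0.1,"dy": -0.15,"dz": 0.05,"spin": -0.4,"gripper": 1}
    - {"dx": 0.1,"dy": -0.15,"dz": 0.05,"spin": -0.4,"gripper": 1}
    - {"dx": 0.1,"dy": -0.15,"dz": 0.05,"spin": -0.4,"gripper": 1}
    - {"dx": 0.22,"dy": -0.35,"dz": 0.05,"spin": -0.9,"gripper": 1}
    - {"dx": 0.22,"dy": -0.35,"dz": 0.05,"spin": -0.9,"gripper": 1}
    - {"dx": 0.22,"dy": -0.35,"dz": 0.05,"spin": -0.9,"gripper": 1}
    - {"dx": 0.22,"dy": -0.35,"dz": 0.05,"spin": -0.9,"gripper": 1}
    - {"dx": 0.22,"dy": -0.35,"dz": 0.05,"spin": -0.9,"gripper": 1}
    - {"dx": 0.34,"dy": -0.5,"dz": 0.05,"spin": -1.315,"gripper": 1}
    - {"dx": 0.34,"dy": -0.5,"dz": 0.05,"spin": -1.315,"gripper": 1}
    - {"dx": 0.34,"dy": -0.5,"dz": 0.05,"spin": -1.315,"gripper": 1}
    - {"dx": 0.34,"dy": -0.5,"dz": 0.05,"spin": -1.315,"gripper": 1}
    - {"dx": 0.34,"dy": -0.5,"dz": 0.05,"spin": -1.315,"gripper": 1}
    - {"dx": 0.34,"dy": -0.5,"dz": 0.05,"spin": -1.315,"gripper": 1}
    - {"dx": 0.34,"dy": -0.5,"dz": 0.05,"spin": -1.315,"gripper": 1}
    - {"dx": 0.34,"dy": -0.5,"dz": 0.05,"spin": -1.315,"gripper": 1}
    - {"dx": 0.34,"dy": -0.5,"dz": 0.05,"spin": -1.315,"gripper": 1}

```text
time: 1.7
ee_pos: [0.5201, 0.0461, 0.3028]
tcp_rot: [[0.065, 0.998, -0.002], [0.998, -0.065, 0.001], [0.001, -0.002, -1.0]]
ft_force: [-0.5, 0.7, 0.5]
grip_width: 0.998
finger_force: 0.0
```

```bash
python3 -c "
from h import *
snap('w2')"
```

```text
1.7 [0.5201 0.0461 0.3028] yang -3.7 0.9979595675975339
```

View pics/w2.png

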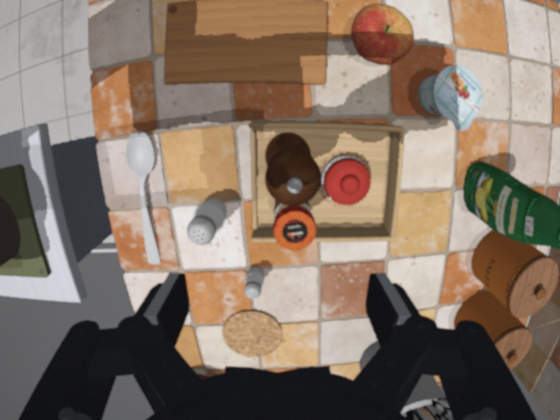

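The wrist view shows: mill ball (295,185), jar cap (296,230), timer knob (349,184), salt cap (200,236), coaster (252,333), board's near corners (165,84) and (327,84).

Run:
```python
from h import *
d=pickle.load(open("c0.pkl","rb"));t=d["top"];w=pickle.load(open("w2.pkl","rb"));s=d["scene"]
T=lambda x,y:(150+(x-1)/3,120+(y-1)/3)
S=lambda x,y:(160+(x-1)/2.85,150+(y-1)/2.85)
for n,p,q,z in(("ball",(295,185),(253,260),.17),("jar",(296,229.5),(331,273),.112),("timer",(349,183.5),(305,207),.052),("salt",(200.5,237),(337,392),.086),("coaster",(252,333),(556,364),.006),("org bl",(401,126),(238,135),.044),("org br",(393,241),(385,150),.044),("org fl",(252,122),(222,328),.014),("org fr",(251,243),(372,340),.014),("board",(165,84),(154,437),.01),("board",(327,83),(184,228),.01)):
    print(n,"wrist@z",onz(w,*p,z,True).round(4),"top@z",onz(t,*T(*q),z).round(4),"tri",tri(w,p,t,T(*q),True).round(4))
hsv=cv2.cvtColor(w["image"],cv2.COLOR_RGB2HSV);m=((hsv[...,0]<12)|(hsv[...,0]>172))&(hsv[...,1]>165)&(hsv[...,2]>60)
k,l,st,ce=cv2.connectedComponentsWithStats(m.astype(np.uint8))
for i in range(1,k):
    if st[i,4]>300:print(st[i],ce[i].round(1),onz(w,*ce[i],.04,True).round(4),onz(w,*ce[i],.112,True).round(4))
```

```text
ball wrist@z [0.5346 0.0659 0.17  ] top@z [0.5358 0.0682 0.17  ] tri [0.5346 0.0674 0.1768]
jar wrist@z [0.5357 0.0054 0.112 ] top@z [0.5336 0.0045 0.112 ] tri [0.5349 0.0044 0.109 ]
timer wrist@z [0.6039 0.0361 0.052 ] top@z [0.6046 0.0348 0.052 ] tri [0.6051 0.035  0.0478]
salt wrist@z [ 0.4279 -0.0071  0.086 ] top@z [ 0.4271 -0.0033  0.086 ] tri [ 0.4282 -0.0043  0.0911]
coaster wrist@z [ 0.4613 -0.2119  0.006 ] top@z [ 0.4616 -0.2165  0.006 ] tri [ 4.612e-01 -2.171e-01 -1.000e-04]
org bl wrist@z [0.6727 0.1029 0.044 ] top@z [0.6757 0.1033 0.044 ] tri [0.676  0.1033 0.0385]
org br wrist@z [ 0.6666 -0.0466  0.044 ] top@z [ 0.6651 -0.0408  0.044 ] tri [ 0.662  -0.0409  0.0564]
org fl wrist@z [0.4921 0.1133 0.014 ] top@z [0.4885 0.1147 0.014 ] tri [0.4903 0.1143 0.0086]
org fr wrist@z [ 0.4769 -0.0484  0.014 ] top@z [ 0.4804 -0.0329  0.014 ] tri [ 0.4795 -0.0339  0.0468]
board wrist@z [0.3825 0.1752 0.01  ] top@z [0.381  0.1763 0.01  ] tri [0.3811 0.1763 0.0064]
board wrist@z [0.5887 0.1576 0.01  ] top@z [0.5876 0.1574 0.01  ] tri [0.5885 0.1578 0.0077]
[ 325  160   44   44 1532] [346.9 181.2] [0.6038 0.0362 0.04  ] [0.5888 0.0531 0.112 ]
[273 204  43  46 955] [294.  225.3] [ 0.5361 -0.0167  0.04  ] [0.5339 0.0101 0.112 ]
```

jog_arm:
  moves:
    - {"dx": 0.015,"dy": 0.021,"dz": -0.03,"spin": 0,"gripper": 1}
    - {"dx": 0.015,"dy": 0.021,"dz": -0.06,"spin": 0,"gripper": 1}
    - {"dx": 0.015,"dy": 0.021,"dz": -0.09,"spin": 0,"gripper": 1}
    - {"dx": 0.015,"dy": 0.021,"dz": -0.115,"spin": 0,"gripper": 1}
    - {"dx": 0.015,"dy": 0.021,"dz": -0.14,"spin": 0,"gripper": 1}
    - {"dx": 0.015,"dy": 0.021,"dz": -0.154,"spin": 0,"gripper": 1}
    - {"dx": 0.015,"dy": 0.021,"dz": -0.154,"spin": 0,"gripper": 1}
    - {"dx": 0.015,"dy": 0.021,"dz": -0.154,"spin": 0,"gripper": 1}

```text
time: 2.42
ee_pos: [0.5346, 0.0681, 0.149]
tcp_rot: [[0.062, 0.998, -0.002], [0.998, -0.062, 0.0], [-0.0, -0.002, -1.0]]
ft_force: [-0.1, 0.3, 0.1]
grip_width: 1.008
finger_force: 0.0
```

```bash
python3 -c "
from h import *
snap('w3')"
```

```text
2.4167 [0.5346 0.0681 0.149 ] yang -3.55 1.0081742599243106
```

View pics/w3.png

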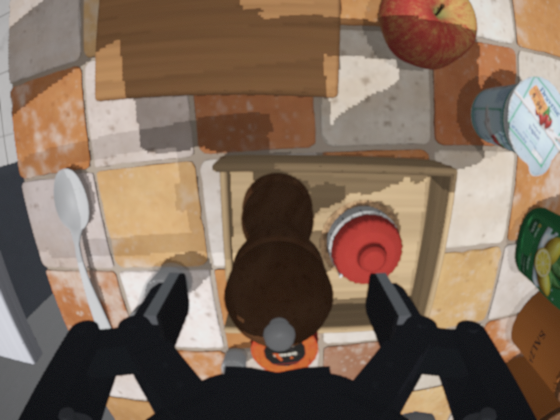

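The mill's head (columns 227–331) sits midway between the pads (about 185 and 372). I'll close and lift.

jog_arm:
  moves:
    - {"dx": 0,"dy": 0,"dz": 0,"spin": 0,"gripper": 0.6}
    - {"dx": 0,"dy": 0,"dz": 0,"spin": 0,"gripper": 0.5}
    - {"dx": 0,"dy": 0,"dz": 0,"spin": 0,"gripper": 0.3}
    - {"dx": 0,"dy": 0,"dz": 0,"spin": 0,"gripper": 0.2}
    - {"dx": 0,"dy": 0,"dz": 0,"spin": 0,"gripper": 0.2}
    - {"dx": 0,"dy": 0,"dz": 0,"spin": 0,"gripper": 0.2}
    - {"dx": 0,"dy": 0,"dz": 0,"spin": 0,"gripper": 0.2}
    - {"dx": 0,"dy": 0,"dz": 0,"spin": 0,"gripper": 0.2}

```text
time: 3.13
ee_pos: [0.5367, 0.067, 0.1512]
tcp_rot: [[0.064, 0.998, 0.003], [0.998, -0.064, 0.001], [0.001, 0.003, -1.0]]
ft_force: [-1.3, 1.2, 7.3]
grip_width: 0.54
finger_force: 60.5
```

```bash
python3 -c "
from h import *
w=pickle.load(open('w3.pkl','rb'))
for z in (.168,.174): print(onz(w,279,333,z,True))
from station import *
s=state();print(s['ee_pos'],s['grip_width'],s['finger_force'],s['ft_force'])"
```

```text
[0.53410401 0.06538962 0.168     ]
[0.53437017 0.07028998 0.174     ]
[0.53674317 0.06700821 0.15119469] 0.5402842750387007 60.533601850038394 [-1.27440064  1.18062903  7.29076648]
```

jog_arm:
  moves:
    - {"dx": 0,"dy": 0,"dz": 0.02,"spin": 0,"gripper": 0.2}
    - {"dx": 0,"dy": 0,"dz": 0.04,"spin": 0,"gripper": 0.2}
    - {"dx": 0,"dy": 0,"dz": 0.06,"spin": 0,"gripper": 0.2}
    - {"dx": 0,"dy": 0,"dz": 0.08,"spin": 0,"gripper": 0.2}
    - {"dx": 0,"dy": 0.03,"dz": 0.08,"spin": 0,"gripper": 0.2}
    - {"dx": 0,"dy": 0.06,"dz": 0.08,"spin": 0,"gripper": 0.2}
    - {"dx": 0,"dy": 0.09,"dz": 0.08,"spin": 0,"gripper": 0.2}
    - {"dx": 0,"dy": 0.12,"dz": 0.08,"spin": 0,"gripper": 0.2}
    - {"dx": 0,"dy": 0.14,"dz": 0.08,"spin": 0,"gripper": 0.2}
    - {"dx": 0,"dy": 0.15,"dz": 0.08,"spin": 0,"gripper": 0.2}
    - {"dx": 0,"dy": 0.15,"dz": 0.06,"spin": 0,"gripper": 0.2}
    - {"dx": 0,"dy": 0.15,"dz": 0.04,"spin": 0,"gripper": 0.2}
    - {"dx": 0,"dy": 0.15,"dz": 0.02,"spin": 0,"gripper": 0.2}
    - {"dx": 0,"dy": 0.15,"dz": 0.015,"spin": 0,"gripper": 0.2}
    - {"dx": 0,"dy": 0.15,"dz": 0.01,"spin": 0,"gripper": 0.2}
    - {"dx": 0,"dy": 0.15,"dz": 0.008,"spin": 0,"gripper": 0.2}
    - {"dx": 0,"dy": 0.15,"dz": 0.008,"spin": 0,"gripper": 0.2}

```text
time: 4.55
ee_pos: [0.5363, 0.2166, 0.1577]
tcp_rot: [[0.064, 0.998, 0.001], [0.998, -0.064, 0.0], [0.0, 0.001, -1.0]]
ft_force: [0.2, -0.2, -2.5]
grip_width: 0.534
finger_force: 62.3
```

```bash
python3 -c "
from h import *
snap('s4','scene');snap('w4')"; python3 -c "
import cv2,numpy as np
a=cv2.imread('pics/s4.png')[200:360,160:360];b=cv2.imread('pics/w4.png')
a=cv2.resize(a,None,fx=2,fy=2.625);cv2.imwrite('pics/c4.png',cv2.resize(np.hstack([a,b]),(800,350)))"
```

```text
4.55 [0.5363 0.2166 0.1577] yang -3.69 0.5344301724662337
4.6 [0.5365 0.2168 0.1582] yang -3.69 0.5388182404529105
```

View pics/c4.png

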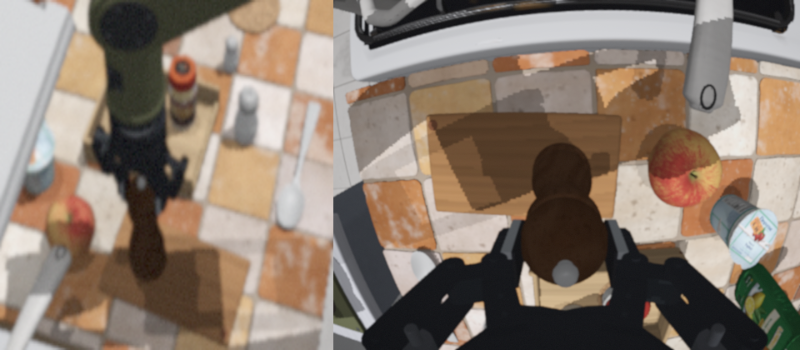

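The mill hangs upright over the board (right half, foot shadow at 560,190). I'll lower it the last 3 mm and release.

jog_arm:
  moves:
    - {"dx": 0,"dy": 0,"dz": -0.001,"spin": 0,"gripper": 0.2}
    - {"dx": 0,"dy": 0,"dz": -0.002,"spin": 0,"gripper": 0.2}
    - {"dx": 0,"dy": 0,"dz": -0.003,"spin": 0,"gripper": 0.2}
    - {"dx": 0,"dy": 0,"dz": -0.003,"spin": 0,"gripper": 0.2}

```text
time: 4.98
ee_pos: [0.5363, 0.2172, 0.1553]
tcp_rot: [[0.064, 0.998, 0.001], [0.998, -0.064, 0.001], [0.001, 0.001, -1.0]]
ft_force: [-1.4, 0.3, 3.2]
grip_width: 0.541
finger_force: 62.8
```

jog_arm:
  moves:
    - {"dx": 0,"dy": 0,"dz": 0,"spin": 0,"gripper": 0.6}
    - {"dx": 0,"dy": 0,"dz": 0,"spin": 0,"gripper": 0.7}
    - {"dx": 0,"dy": 0,"dz": 0,"spin": 0,"gripper": 0.9}
    - {"dx": 0,"dy": 0,"dz": 0,"spin": 0,"gripper": 1}
    - {"dx": 0,"dy": 0,"dz": 0,"spin": 0,"gripper": 1}
    - {"dx": 0,"dy": 0,"dz": 0,"spin": 0,"gripper": 1}
    - {"dx": 0,"dy": 0,"dz": 0.02,"spin": 0,"gripper": 1}
    - {"dx": 0,"dy": 0,"dz": 0.05,"spin": 0,"gripper": 1}
    - {"dx": 0,"dy": 0,"dz": 0.08,"spin": 0,"gripper": 1}
    - {"dx": 0,"dy": -0.04,"dz": 0.08,"spin": 0,"gripper": 1}
    - {"dx": 0,"dy": -0.08,"dz": 0.08,"spin": 0,"gripper": 1}
    - {"dx": 0,"dy": -0.12,"dz": 0.08,"spin": 0,"gripper": 1}
    - {"dx": 0,"dy": -0.16,"dz": 0.08,"spin": 0,"gripper": 1}
    - {"dx": 0,"dy": -0.2,"dz": 0.08,"spin": 0,"gripper": 1}
    - {"dx": 0,"dy": -0.213,"dz": 0.08,"spin": 0,"gripper": 1}
    - {"dx": 0,"dy": -0.213,"dz": 0.08,"spin": 0,"gripper": 1}
    - {"dx": 0,"dy": -0.213,"dz": 0.08,"spin": 0,"gripper": 1}

```text
time: 6.4
ee_pos: [0.5358, 0.0034, 0.2343]
tcp_rot: [[0.066, 0.998, -0.0], [0.998, -0.066, 0.001], [0.001, -0.0, -1.0]]
ft_force: [-0.5, 1.3, 0.3]
grip_width: 1.002
finger_force: 0.0
```

```bash
python3 -c "
from h import *
w=snap('w5')
hsv=cv2.cvtColor(w['image'],cv2.COLOR_RGB2HSV);m=((hsv[...,0]<12)|(hsv[...,0]>172))&(hsv[...,1]>165)&(hsv[...,2]>60)
k,l,st,ce=cv2.connectedComponentsWithStats(m.astype(np.uint8))
for i in range(1,k):
    if st[i,4]>300:print(st[i],ce[i].round(1),onz(w,*ce[i],.04,True).round(4),onz(w,*ce[i],.112,True).round(4))
"
```

```text
6.4 [0.5358 0.0034 0.2343] yang -3.81 1.0016073042488993
[ 317  128   56   56 2423] [344.5 155.6] [0.6037 0.0356 0.04  ] [0.5891 0.0465 0.112 ]
[ 249  182   55   56 1588] [276.1 208.2] [ 0.5328 -0.0141  0.04  ] [0.5344 0.0082 0.112 ]
```

View pics/w5.png

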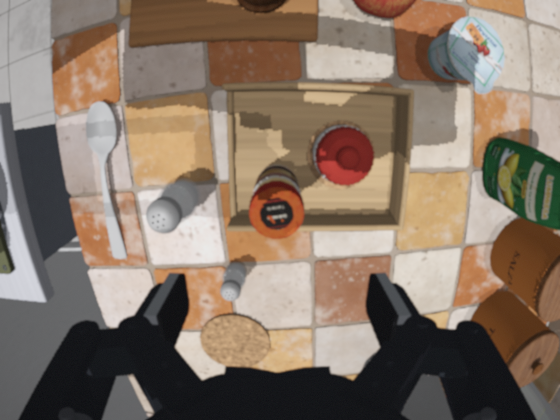

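The wrist view shows the jar cap centre at (277,213), the timer at (347,156), the salt cap at (165,213) and the coaster at (235,341). The mill stands on the board at the top.

```bash
python3 -c "
from h import *
w=pickle.load(open('w5.pkl','rb'))
for n,u,v,z in (('jar',277,213,.112),('label',276,214,.112),('bl',411,90,.044),('br',404,228,.044),('fl',229,89,.044),('fr',227,230,.014),('coaster',235,341,.006),('salt',165,212,.086),('timer',347,157,.05)): print(n,onz(w,u,v,z,True).round(4))
"
```

```text
jar [0.5349 0.0042 0.112 ]
label [0.534  0.0034 0.112 ]
bl [0.674  0.1006 0.044 ]
br [ 0.6687 -0.0441  0.044 ]
fl [0.4967 0.1073 0.044 ]
fr [ 0.4751 -0.0441  0.014 ]
coaster [ 0.4621 -0.2125  0.006 ]
salt [0.4335 0.0035 0.086 ]
timer [0.6041 0.0356 0.05  ]
```

jog_arm:
  moves:
    - {"dx": -0.001,"dy": 0.001,"dz": -0.03,"spin": 0,"gripper": 1}
    - {"dx": -0.001,"dy": 0.001,"dz": -0.06,"spin": 0,"gripper": 1}
    - {"dx": -0.001,"dy": 0.001,"dz": -0.09,"spin": 0,"gripper": 1}
    - {"dx": -0.001,"dy": 0.001,"dz": -0.115,"spin": 0,"gripper": 1}
    - {"dx": -0.001,"dy": 0.001,"dz": -0.135,"spin": 0,"gripper": 1}
    - {"dx": -0.001,"dy": 0.001,"dz": -0.145,"spin": 0,"gripper": 1}
    - {"dx": -0.001,"dy": 0.001,"dz": -0.145,"spin": 0,"gripper": 1}
    - {"dx": -0.001,"dy": 0.001,"dz": -0.145,"spin": 0,"gripper": 0.7}
    - {"dx": -0.001,"dy": 0.001,"dz": -0.145,"spin": 0,"gripper": 0.6}
    - {"dx": -0.001,"dy": 0.001,"dz": -0.145,"spin": 0,"gripper": 0.4}
    - {"dx": -0.001,"dy": 0.001,"dz": -0.145,"spin": 0,"gripper": 0.2}
    - {"dx": -0.001,"dy": 0.001,"dz": -0.145,"spin": 0,"gripper": 0.2}
    - {"dx": -0.001,"dy": 0.001,"dz": -0.145,"spin": 0,"gripper": 0.2}
    - {"dx": -0.001,"dy": 0.001,"dz": -0.145,"spin": 0,"gripper": 0.2}

```text
time: 7.62
ee_pos: [0.5358, 0.0049, 0.0909]
tcp_rot: [[0.064, 0.998, 0.003], [0.998, -0.064, 0.0], [0.0, 0.003, -1.0]]
ft_force: [-0.2, 0.4, 6.8]
grip_width: 0.503
finger_force: 60.1
```

jog_arm:
  moves:
    - {"dx": 0,"dy": 0,"dz": 0.02,"spin": 0,"gripper": 0.2}
    - {"dx": 0,"dy": 0,"dz": 0.045,"spin": 0,"gripper": 0.2}
    - {"dx": 0,"dy": 0,"dz": 0.07,"spin": 0,"gripper": 0.2}
    - {"dx": -0.02,"dy": 0.02,"dz": 0.075,"spin": 0,"gripper": 0.2}
    - {"dx": -0.04,"dy": 0.05,"dz": 0.075,"spin": 0,"gripper": 0.2}
    - {"dx": -0.06,"dy": 0.08,"dz": 0.075,"spin": 0,"gripper": 0.2}
    - {"dx": -0.08,"dy": 0.11,"dz": 0.075,"spin": 0,"gripper": 0.2}
    - {"dx": -0.1,"dy": 0.14,"dz": 0.075,"spin": 0,"gripper": 0.2}
    - {"dx": -0.105,"dy": 0.17,"dz": 0.075,"spin": 0,"gripper": 0.2}
    - {"dx": -0.105,"dy": 0.2,"dz": 0.075,"spin": 0,"gripper": 0.2}
    - {"dx": -0.105,"dy": 0.22,"dz": 0.075,"spin": 0,"gripper": 0.2}
    - {"dx": -0.105,"dy": 0.22,"dz": 0.05,"spin": 0,"gripper": 0.2}
    - {"dx": -0.105,"dy": 0.22,"dz": 0.03,"spin": 0,"gripper": 0.2}
    - {"dx": -0.105,"dy": 0.22,"dz": 0.015,"spin": 0,"gripper": 0.2}
    - {"dx": -0.105,"dy": 0.22,"dz": 0.008,"spin": 0,"gripper": 0.2}
    - {"dx": -0.105,"dy": 0.22,"dz": 0.006,"spin": 0,"gripper": 0.2}
    - {"dx": -0.105,"dy": 0.22,"dz": 0.005,"spin": 0,"gripper": 0.2}
    - {"dx": -0.105,"dy": 0.22,"dz": 0.005,"spin": 0,"gripper": 0.2}

```text
time: 9.12
ee_pos: [0.4295, 0.2247, 0.0952]
tcp_rot: [[0.064, 0.998, -0.0], [0.998, -0.064, 0.0], [0.0, -0.0, -1.0]]
ft_force: [1.3, 0.0, -0.7]
grip_width: 0.506
finger_force: 61.1
```

jog_arm:
  moves:
    - {"dx": 0,"dy": 0,"dz": -0.001,"spin": 0,"gripper": 0.2}
    - {"dx": 0,"dy": 0,"dz": -0.001,"spin": 0,"gripper": 0.55}
    - {"dx": 0,"dy": 0,"dz": -0.001,"spin": 0,"gripper": 0.65}
    - {"dx": 0,"dy": 0,"dz": -0.001,"spin": 0,"gripper": 0.8}
    - {"dx": 0,"dy": 0,"dz": -0.001,"spin": 0,"gripper": 0.8}
    - {"dx": 0,"dy": 0,"dz": 0.02,"spin": 0,"gripper": 0.8}
    - {"dx": 0,"dy": 0,"dz": 0.05,"spin": 0,"gripper": 0.8}
    - {"dx": 0,"dy": 0,"dz": 0.09,"spin": 0,"gripper": 1}
    - {"dx": 0,"dy": 0,"dz": 0.13,"spin": 0,"gripper": 1}
    - {"dx": 0.03,"dy": -0.03,"dz": 0.13,"spin": 0.12,"gripper": 1}
    - {"dx": 0.06,"dy": -0.06,"dz": 0.13,"spin": 0.24,"gripper": 1}
    - {"dx": 0.08,"dy": -0.09,"dz": 0.13,"spin": 0.36,"gripper": 1}
    - {"dx": 0.11,"dy": -0.12,"dz": 0.13,"spin": 0.48,"gripper": 1}
    - {"dx": 0.14,"dy": -0.15,"dz": 0.13,"spin": 0.6,"gripper": 1}
    - {"dx": 0.16,"dy": -0.18,"dz": 0.13,"spin": 0.72,"gripper": 1}
    - {"dx": 0.174,"dy": -0.19,"dz": 0.13,"spin": 0.84,"gripper": 1}
    - {"dx": 0.174,"dy": -0.19,"dz": 0.13,"spin": 0.96,"gripper": 1}
    - {"dx": 0.174,"dy": -0.19,"dz": 0.12,"spin": 1.08,"gripper": 1}
    - {"dx": 0.174,"dy": -0.19,"dz": 0.11,"spin": 1.2,"gripper": 1}
    - {"dx": 0.174,"dy": -0.19,"dz": 0.11,"spin": 1.32,"gripper": 1}

```text
time: 10.78
ee_pos: [0.6026, 0.0343, 0.2019]
tcp_rot: [[-0.952, 0.305, -0.004], [0.305, 0.952, 0.0], [0.004, -0.001, -1.0]]
ft_force: [-0.4, -0.5, -0.1]
grip_width: 1.001
finger_force: 0.0
```

jog_arm:
  moves:
    - {"dx": 0,"dy": 0,"dz": 0,"spin": 0.12,"gripper": 1}
    - {"dx": 0,"dy": 0,"dz": 0,"spin": 0.25,"gripper": 1}
    - {"dx": 0,"dy": 0,"dz": 0,"spin": 0.25,"gripper": 1}
    - {"dx": 0,"dy": 0,"dz": 0,"spin": 0.25,"gripper": 1}

```text
time: 11.12
ee_pos: [0.6038, 0.0348, 0.2041]
tcp_rot: [[-0.998, 0.068, -0.0], [0.068, 0.998, -0.0], [0.0, -0.0, -1.0]]
ft_force: [-0.1, 0.6, 0.2]
grip_width: 1.001
finger_force: 0.0
```

```bash
python3 -c "
from h import *
w=snap('w6')
hsv=cv2.cvtColor(w['image'],cv2.COLOR_RGB2HSV);m=((hsv[...,0]<12)|(hsv[...,0]>172))&(hsv[...,1]>165)&(hsv[...,2]>60)
k,l,st,ce=cv2.connectedComponentsWithStats(m.astype(np.uint8))
for i in range(1,k):
    if st[i,4]>300:print(st[i],ce[i].round(1),onz(w,*ce[i],.04,True).round(4))
"
```

```text
11.1167 [0.6038 0.0348 0.2041] yang 86.1 1.0014790779598495
[475   0  50  27 864] [499.   12.3] [0.416  0.2733 0.04  ]
[ 247  170   61   61 2847] [277.2 200. ] [0.603  0.0343 0.04  ]
```

View pics/w6.png

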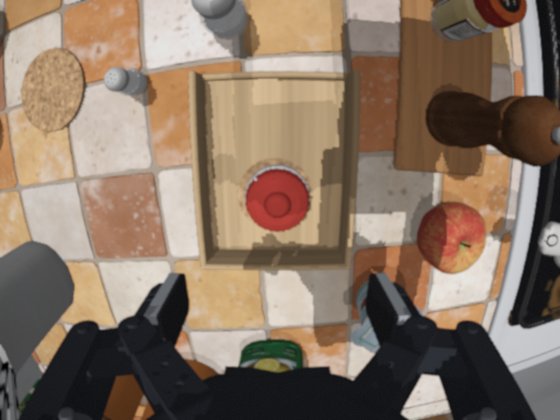

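The timer is centred at pixel (277,200), under the tool. The jar and mill stand upright on the board. I'll descend and grip.

jog_arm:
  moves:
    - {"dx": 0,"dy": 0,"dz": -0.03,"spin": 0,"gripper": 1}
    - {"dx": 0,"dy": 0,"dz": -0.06,"spin": 0,"gripper": 1}
    - {"dx": 0,"dy": 0,"dz": -0.09,"spin": 0,"gripper": 1}
    - {"dx": 0,"dy": 0,"dz": -0.12,"spin": 0,"gripper": 1}
    - {"dx": 0,"dy": 0,"dz": -0.14,"spin": 0,"gripper": 1}
    - {"dx": 0,"dy": 0,"dz": -0.155,"spin": 0,"gripper": 1}
    - {"dx": 0,"dy": 0,"dz": -0.165,"spin": 0,"gripper": 1}
    - {"dx": 0,"dy": 0,"dz": -0.17,"spin": 0,"gripper": 1}
    - {"dx": 0,"dy": 0,"dz": -0.17,"spin": 0,"gripper": 1}

```text
time: 11.92
ee_pos: [0.6034, 0.0349, 0.0334]
tcp_rot: [[-0.998, 0.066, -0.002], [0.066, 0.998, 0.0], [0.002, -0.0, -1.0]]
ft_force: [-0.5, 0.0, -0.8]
grip_width: 1.001
finger_force: 0.0
```

jog_arm:
  moves:
    - {"dx": 0,"dy": 0,"dz": 0,"spin": 0,"gripper": 0.8}
    - {"dx": 0,"dy": 0,"dz": 0,"spin": 0,"gripper": 0.75}
    - {"dx": 0,"dy": 0,"dz": 0,"spin": 0,"gripper": 0.6}
    - {"dx": 0,"dy": 0,"dz": 0,"spin": 0,"gripper": 0.5}
    - {"dx": 0,"dy": 0,"dz": 0,"spin": 0,"gripper": 0.5}
    - {"dx": 0,"dy": 0,"dz": 0,"spin": 0,"gripper": 0.5}

```text
time: 12.42
ee_pos: [0.6049, 0.0348, 0.0364]
tcp_rot: [[-0.998, 0.065, 0.003], [0.065, 0.998, -0.0], [-0.003, 0.0, -1.0]]
ft_force: [-1.1, -0.4, 6.4]
grip_width: 0.699
finger_force: 63.6
```

jog_arm:
  moves:
    - {"dx": 0,"dy": 0,"dz": 0.02,"spin": 0,"gripper": 0.5}
    - {"dx": 0,"dy": 0,"dz": 0.05,"spin": 0,"gripper": 0.5}
    - {"dx": 0,"dy": 0,"dz": 0.08,"spin": 0,"gripper": 0.5}
    - {"dx": 0,"dy": 0,"dz": 0.11,"spin": 0,"gripper": 0.5}
    - {"dx": -0.02,"dy": -0.035,"dz": 0.14,"spin": 0,"gripper": 0.5}
    - {"dx": -0.04,"dy": -0.07,"dz": 0.15,"spin": 0,"gripper": 0.5}
    - {"dx": -0.06,"dy": -0.105,"dz": 0.15,"spin": 0,"gripper": 0.5}
    - {"dx": -0.08,"dy": -0.14,"dz": 0.15,"spin": 0,"gripper": 0.5}
    - {"dx": -0.08,"dy": -0.14,"dz": 0.15,"spin": 0,"gripper": 0.5}
    - {"dx": -0.08,"dy": -0.14,"dz": 0.15,"spin": 0,"gripper": 0.5}
    - {"dx": -0.08,"dy": -0.14,"dz": 0.15,"spin": 0,"gripper": 0.5}

```text
time: 13.33
ee_pos: [0.524, -0.1053, 0.185]
tcp_rot: [[-0.998, 0.067, 0.002], [0.067, 0.998, 0.0], [-0.002, 0.001, -1.0]]
ft_force: [1.6, -0.0, -1.2]
grip_width: 0.705
finger_force: 65.3
```

```bash
python3 -c "
from h import *
w=snap('w7')
"
```

```text
13.3333 [ 0.524  -0.1053  0.185 ] yang 86.18 0.7045558833217022
```

View pics/w7.png

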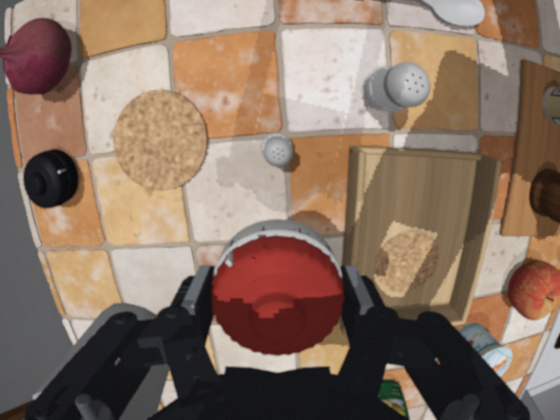

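Coaster edge pixels: (113,140), (208,140), (160,89), (160,190). The cork spot spans about 375–438 by 219–293. The salt cap is at (408,84), with its foot hidden below it.

```bash
python3 -c "
from h import *
w=pickle.load(open('w7.pkl','rb'))
def circ(pts,z):
    P=np.array([onz(w,u,v,z,True)[:2] for u,v in pts]);A=np.c_[2*P,np.ones(len(P))];x=np.linalg.lstsq(A,(P**2).sum(1),rcond=None)[0];return x[:2].round(4),np.sqrt(x[2]+x[:2]@x[:2]).round(4)
print('coaster',circ([(113,140),(208,140),(160,89),(160,190)],.006))
hsv=cv2.cvtColor(w['image'],cv2.COLOR_RGB2HSV)
e=cv2.resize(cv2.convertScaleAbs(w['image'][200:320,340:500],alpha=1.3),None,fx=4,fy=4,interpolation=cv2.INTER_CUBIC)
cv2.imwrite('pics/spot7.png',e[:,:,::-1])
print('salt',onz(w,408,84,.086,True))
for n,u,v,z in (('fl',498,160,.044),('fr',349,148,.044),('br',339,307,.044)):print(n,onz(w,u,v,z,True))
"
```

```text
coaster (array([ 0.4601, -0.2157]), np.float64(0.0496))
salt [ 0.42657657 -0.00832833  0.086     ]
fl [0.48925837 0.10772042 0.044     ]
fr [ 0.47658461 -0.04387894  0.044     ]
br [ 0.62894577 -0.05221496  0.044     ]
```

View pics/spot7.png

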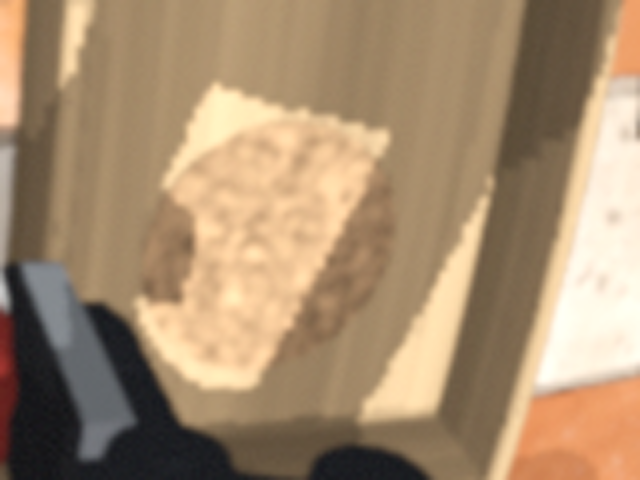

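```bash
python3 -c "
from h import *
w=pickle.load(open('w7.pkl','rb'))
pts=[(143,270),(165,195),(210,150),(290,120),(385,180),(395,230),(375,295),(330,340),(285,360),(200,362),(150,315)]
P=np.array([onz(w,340+u/4,200+v/4,.006,True)[:2] for u,v in pts]);A=np.c_[2*P,np.ones(len(P))];x=np.linalg.lstsq(A,(P**2).sum(1),rcond=None)[0];r=np.sqrt(x[2]+x[:2]@x[:2]);print(x[:2],r,(np.linalg.norm(P-x[:2],axis=1)-r).round(4))
"
```

```text
[0.60743355 0.0320584 ] 0.038141903732557166 [-0.0004  0.0003 -0.      0.0002 -0.0009  0.      0.001   0.0002 -0.0009
  0.0001  0.0002]
```

jog_arm:
  moves:
    - {"dx": -0.02,"dy": -0.035,"dz": 0,"spin": 0,"gripper": 0.5}
    - {"dx": -0.04,"dy": -0.07,"dz": 0,"spin": 0,"gripper": 0.5}
    - {"dx": -0.055,"dy": -0.095,"dz": 0,"spin": 0,"gripper": 0.5}
    - {"dx": -0.0625,"dy": -0.11,"dz": 0,"spin": 0,"gripper": 0.5}
    - {"dx": -0.0625,"dy": -0.11,"dz": -0.03,"spin": 0,"gripper": 0.5}
    - {"dx": -0.0625,"dy": -0.11,"dz": -0.06,"spin": 0,"gripper": 0.5}
    - {"dx": -0.0625,"dy": -0.11,"dz": -0.09,"spin": 0,"gripper": 0.5}
    - {"dx": -0.0625,"dy": -0.11,"dz": -0.115,"spin": 0,"gripper": 0.5}
    - {"dx": -0.0625,"dy": -0.11,"dz": -0.132,"spin": 0,"gripper": 0.5}
    - {"dx": -0.0625,"dy": -0.11,"dz": -0.142,"spin": 0,"gripper": 0.5}
    - {"dx": -0.0625,"dy": -0.11,"dz": -0.147,"spin": 0,"gripper": 0.5}
    - {"dx": -0.0625,"dy": -0.11,"dz": -0.147,"spin": 0,"gripper": 0.5}

```text
time: 14.38
ee_pos: [0.4621, -0.2142, 0.0371]
tcp_rot: [[-0.998, 0.063, -0.0], [0.063, 0.998, 0.001], [0.0, 0.001, -1.0]]
ft_force: [0.8, -0.2, -1.0]
grip_width: 0.707
finger_force: 65.5
```

jog_arm:
  moves:
    - {"dx": -0.001,"dy": -0.0015,"dz": 0,"spin": 0,"gripper": 0.5}
    - {"dx": -0.001,"dy": -0.0015,"dz": -0.001,"spin": 0,"gripper": 0.5}
    - {"dx": -0.001,"dy": -0.0015,"dz": -0.002,"spin": 0,"gripper": 0.5}
    - {"dx": -0.001,"dy": -0.0015,"dz": -0.002,"spin": 0,"gripper": 0.5}

```text
time: 14.72
ee_pos: [0.4614, -0.2169, 0.0364]
tcp_rot: [[-0.998, 0.065, 0.002], [0.065, 0.998, -0.001], [-0.002, -0.001, -1.0]]
ft_force: [0.4, 0.8, 3.2]
grip_width: 0.704
finger_force: 66.1
```

jog_arm:
  moves:
    - {"dx": 0,"dy": 0,"dz": 0,"spin": 0,"gripper": 0.75}
    - {"dx": 0,"dy": 0,"dz": 0,"spin": 0,"gripper": 0.85}
    - {"dx": 0,"dy": 0,"dz": 0,"spin": 0,"gripper": 1}
    - {"dx": 0,"dy": 0,"dz": 0,"spin": 0,"gripper": 1}
    - {"dx": 0,"dy": 0,"dz": 0,"spin": 0,"gripper": 1}
    - {"dx": 0,"dy": 0,"dz": 0.02,"spin": 0,"gripper": 1}
    - {"dx": 0,"dy": 0,"dz": 0.05,"spin": 0,"gripper": 1}
    - {"dx": 0,"dy": 0,"dz": 0.09,"spin": 0,"gripper": 1}
    - {"dx": 0,"dy": 0,"dz": 0.13,"spin": 0,"gripper": 1}
    - {"dx": 0,"dy": 0,"dz": 0.17,"spin": 0,"gripper": 1}
    - {"dx": -0.01,"dy": 0.04,"dz": 0.17,"spin": 0,"gripper": 1}
    - {"dx": -0.02,"dy": 0.08,"dz": 0.17,"spin": 0,"gripper": 1}
    - {"dx": -0.03,"dy": 0.12,"dz": 0.17,"spin": 0,"gripper": 1}
    - {"dx": -0.033,"dy": 0.16,"dz": 0.17,"spin": 0,"gripper": 1}
    - {"dx": -0.033,"dy": 0.2,"dz": 0.17,"spin": 0,"gripper": 1}
    - {"dx": -0.033,"dy": 0.212,"dz": 0.17,"spin": 0,"gripper": 1}
    - {"dx": -0.033,"dy": 0.212,"dz": 0.17,"spin": 0,"gripper": 1}
    - {"dx": -0.033,"dy": 0.212,"dz": 0.17,"spin": 0,"gripper": 1}

```text
time: 16.22
ee_pos: [0.4271, -0.0041, 0.2053]
tcp_rot: [[-0.998, 0.062, 0.0], [0.062, 0.998, -0.001], [-0.0, -0.001, -1.0]]
ft_force: [1.0, 0.1, 0.2]
grip_width: 1.001
finger_force: 0.0
```

```bash
python3 -c "
from h import *
w=snap('w8');t=snap('t8','top')
a=cv2.resize(w['image'],(480,360));b=cv2.resize(t['image'][130:310,160:320],(320,360))
cv2.imwrite('pics/c8.png',np.hstack([a,b])[:,:,::-1])
"
```

```text
16.2167 [ 0.4271 -0.0041  0.2053] yang 86.44 1.0011239434936428
16.2667 [ 0.4273 -0.0049  0.2053] yang 86.35 0.9980145642869142
```

View pics/c8.png

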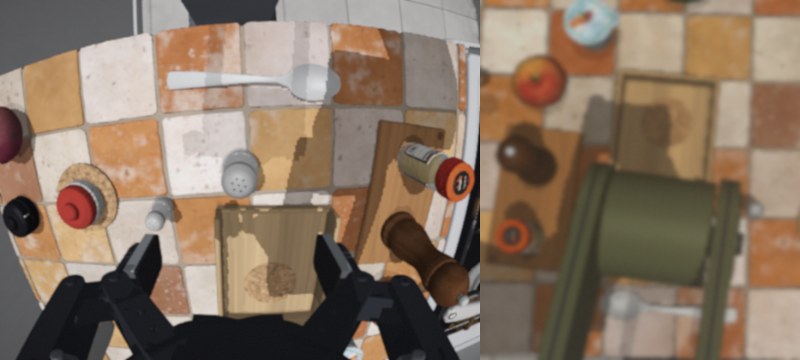

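The salt cap is at about (240,182) in the left half. The timer sits on the coaster, and the cork spot is at (270,281) there and at (665,127) in the right half.

```bash
python3 -c "
from h import *
w=pickle.load(open('w8.pkl','rb'));t=pickle.load(open('t8.pkl','rb'));k=560/480
for z in(.075,.08,.086):print('salt',z,onz(w,240*k,182*k,z,True).round(4))
print('salt tri with top0',tri(w,(240*k,182*k),pickle.load(open('c0.pkl','rb'))['top'],(150+336/3,120+391/3),True).round(4))
print('spot w',onz(w,270*k,280.5*k,.006,True).round(4),'top',onz(t,252.5,193.5,.006).round(4))
# spot in top: darker/saturated than pale floor
im=cv2.GaussianBlur(t['image'],(3,3),0).astype(int);roi=im[170:215,235:275]
hsv=cv2.cvtColor(t['image'],cv2.COLOR_RGB2HSV)[150:215,226:280]
print(hsv[43,10:48,2].tolist(),hsv[25:60,26,2].tolist())
# timer on coaster
hsv=cv2.cvtColor(w['image'],cv2.COLOR_RGB2HSV);m=((hsv[...,0]<12)|(hsv[...,0]>172))&(hsv[...,1]>165)&(hsv[...,2]>60)
n,l,st,ce=cv2.connectedComponentsWithStats(m.astype(np.uint8))
for i in range(1,n):
    if st[i,4]>300:print(st[i],ce[i].round(1),onz(w,*ce[i],.04,True).round(4))
"
```

```text
salt 0.075 [ 0.4273 -0.0025  0.075 ]
salt 0.08 [ 0.4256 -0.0024  0.08  ]
salt 0.086 [ 0.4237 -0.0023  0.086 ]
salt tri with top0 [ 0.4274 -0.0026  0.0745]
spot w [0.6012 0.0311 0.006 ] top [0.5984 0.0343 0.006 ]
[104, 105, 105, 104, 100, 97, 97, 97, 99, 100, 101, 98, 97, 93, 92, 93, 94, 95, 101, 118, 136, 146, 149, 152, 153, 150, 150, 153, 156, 158, 159, 162, 162, 164, 163, 157, 148, 130] [156, 157, 157, 156, 153, 150, 140, 122, 106, 99, 98, 96, 97, 95, 94, 97, 96, 94, 94, 94, 93, 94, 91, 91, 93, 93, 96, 97, 97, 104, 109, 110, 108, 107, 107]
[ 508  185   46   50 1313] [528.4 208. ] [0.451 0.285 0.04 ]
[  67  217   44   49 1654] [ 88.7 241.2] [ 0.4584 -0.2109  0.04  ]
```

jog_arm:
  moves:
    - {"dx": 0,"dy": 0.001,"dz": -0.03,"spin": 0,"gripper": 1}
    - {"dx": 0,"dy": 0.001,"dz": -0.06,"spin": 0,"gripper": 1}
    - {"dx": 0,"dy": 0.001,"dz": -0.09,"spin": 0,"gripper": 1}
    - {"dx": 0,"dy": 0.001,"dz": -0.115,"spin": 0,"gripper": 1}
    - {"dx": 0,"dy": 0.001,"dz": -0.135,"spin": 0,"gripper": 1}
    - {"dx": 0,"dy": 0.001,"dz": -0.148,"spin": 0,"gripper": 1}
    - {"dx": 0,"dy": 0.001,"dz": -0.152,"spin": 0,"gripper": 1}
    - {"dx": 0,"dy": 0.001,"dz": -0.152,"spin": 0,"gripper": 0.7}
    - {"dx": 0,"dy": 0.001,"dz": -0.152,"spin": 0,"gripper": 0.6}
    - {"dx": 0,"dy": 0.001,"dz": -0.152,"spin": 0,"gripper": 0.4}
    - {"dx": 0,"dy": 0.001,"dz": -0.152,"spin": 0,"gripper": 0.2}
    - {"dx": 0,"dy": 0.001,"dz": -0.152,"spin": 0,"gripper": 0.2}
    - {"dx": 0,"dy": 0.001,"dz": -0.152,"spin": 0,"gripper": 0.2}
    - {"dx": 0,"dy": 0.001,"dz": -0.152,"spin": 0,"gripper": 0.2}

```text
time: 17.48
ee_pos: [0.4283, -0.004, 0.0548]
tcp_rot: [[-0.998, 0.064, 0.003], [0.064, 0.998, -0.001], [-0.003, -0.001, -1.0]]
ft_force: [-0.8, -1.4, 6.9]
grip_width: 0.441
finger_force: 59.0
```

jog_arm:
  moves:
    - {"dx": 0,"dy": 0,"dz": 0.02,"spin": 0,"gripper": 0.2}
    - {"dx": 0,"dy": 0,"dz": 0.05,"spin": 0,"gripper": 0.2}
    - {"dx": 0,"dy": 0,"dz": 0.08,"spin": 0,"gripper": 0.2}
    - {"dx": 0.03,"dy": 0.006,"dz": 0.11,"spin": 0,"gripper": 0.2}
    - {"dx": 0.06,"dy": 0.012,"dz": 0.14,"spin": 0,"gripper": 0.2}
    - {"dx": 0.09,"dy": 0.018,"dz": 0.145,"spin": 0,"gripper": 0.2}
    - {"dx": 0.12,"dy": 0.024,"dz": 0.145,"spin": 0,"gripper": 0.2}
    - {"dx": 0.15,"dy": 0.032,"dz": 0.145,"spin": 0,"gripper": 0.2}
    - {"dx": 0.17,"dy": 0.037,"dz": 0.145,"spin": 0,"gripper": 0.2}
    - {"dx": 0.178,"dy": 0.037,"dz": 0.145,"spin": 0,"gripper": 0.2}
    - {"dx": 0.178,"dy": 0.037,"dz": 0.145,"spin": 0,"gripper": 0.2}
    - {"dx": 0.178,"dy": 0.037,"dz": 0.145,"spin": 0,"gripper": 0.2}

```text
time: 18.48
ee_pos: [0.6041, 0.0332, 0.1982]
tcp_rot: [[-0.998, 0.064, -0.002], [0.064, 0.998, -0.0], [0.002, -0.0, -1.0]]
ft_force: [-0.6, -0.3, -1.5]
grip_width: 0.439
finger_force: 60.3
```

```bash
python3 -c "
from h import *
w=snap('w9')
p=proj(w,(.606,.033,.006),True);print(p)
u0,v0=int(p[0])-100,int(p[1])-75
e=cv2.resize(cv2.convertScaleAbs(w['image'][v0:v0+150,u0:u0+200],alpha=1.3),None,fx=4,fy=4,interpolation=cv2.INTER_CUBIC);print(u0,v0)
cv2.imwrite('pics/spot9.png',e[:,:,::-1])
"
```

```text
18.4833 [0.6041 0.0332 0.1982] yang 86.3 0.43866797918352735
[277.69851348 195.1412186 ]
177 120
```

View pics/spot9.png

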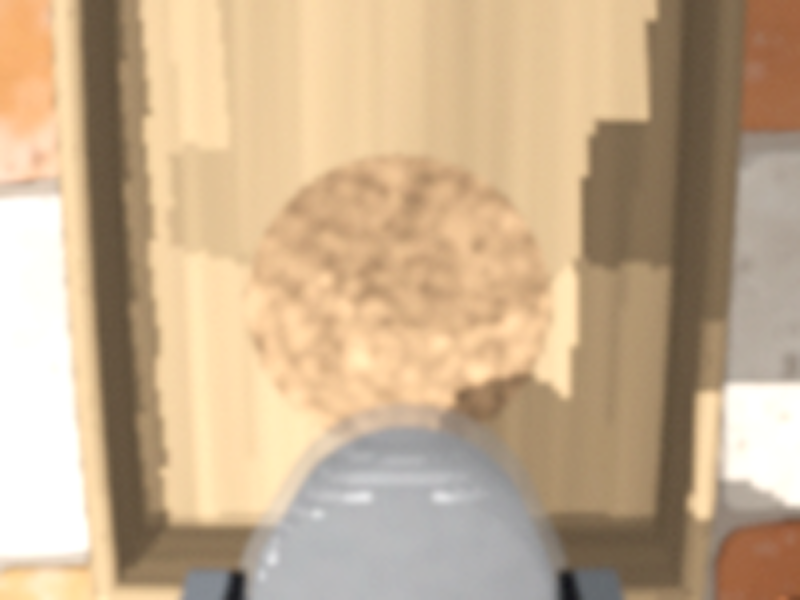

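The spot's edge is clear in this crop, from column 246 to 551 with its top at row 153. I'll fit a circle to it.

```bash
python3 -c "
from h import *
w=pickle.load(open('w9.pkl','rb'))
pts=[(246,300),(252,260),(285,205),(340,165),(400,153),(470,168),(520,210),(545,260),(551,310),(535,370),(290,390),(262,350)]
P=np.array([onz(w,177+(u-1.5)/4,120+(v-1.5)/4,.006,True)[:2] for u,v in pts]);A=np.c_[2*P,np.ones(len(P))];x=np.linalg.lstsq(A,(P**2).sum(1),rcond=None)[0];r=np.sqrt(x[2]+x[:2]@x[:2]);print(x[:2],r,(np.linalg.norm(P-x[:2],axis=1)-r).round(4))
# same camera: TCP check via side walls inner at rim
print([onz(w,177+u/4,120+v/4,.044,True).round(4) for u,v in((80,300),(62,0),(738,0),(722,300),(110,590),(690,590))])
"
```

```text
[0.60588846 0.03210354] 0.0375742907544832 [ 0.001   0.0007 -0.0001 -0.0002 -0.0003  0.0001 -0.0002 -0.0003  0.
  0.0008 -0.0011 -0.0005]
[array([ 0.5907, -0.038 ,  0.044 ]), array([ 0.5245, -0.0344,  0.044 ]), array([0.5338, 0.109 , 0.044 ]), array([0.6   , 0.1045, 0.044 ]), array([ 0.6629, -0.0415,  0.044 ]), array([0.6719, 0.0982, 0.044 ])]
```

jog_arm:
  moves:
    - {"dx": 0.003,"dy": -0.001,"dz": -0.03,"spin": 0,"gripper": 0.2}
    - {"dx": 0.003,"dy": -0.001,"dz": -0.06,"spin": 0,"gripper": 0.2}
    - {"dx": 0.003,"dy": -0.001,"dz": -0.085,"spin": 0,"gripper": 0.2}
    - {"dx": 0.003,"dy": -0.001,"dz": -0.105,"spin": 0,"gripper": 0.2}
    - {"dx": 0.003,"dy": -0.001,"dz": -0.12,"spin": 0,"gripper": 0.2}
    - {"dx": 0.003,"dy": -0.001,"dz": -0.13,"spin": 0,"gripper": 0.2}
    - {"dx": 0.003,"dy": -0.001,"dz": -0.135,"spin": 0,"gripper": 0.2}
    - {"dx": 0.003,"dy": -0.001,"dz": -0.135,"spin": 0,"gripper": 0.2}
    - {"dx": 0.003,"dy": -0.001,"dz": -0.135,"spin": 0,"gripper": 0.2}

```text
time: 19.28
ee_pos: [0.6083, 0.0322, 0.064]
tcp_rot: [[-0.998, 0.065, 0.001], [0.065, 0.998, -0.0], [-0.001, -0.0, -1.0]]
ft_force: [0.0, -0.1, -0.7]
grip_width: 0.441
finger_force: 60.3
```

jog_arm:
  moves:
    - {"dx": -0.001,"dy": 0,"dz": -0.001,"spin": 0,"gripper": 0.2}
    - {"dx": -0.001,"dy": 0,"dz": -0.002,"spin": 0,"gripper": 0.2}
    - {"dx": -0.001,"dy": 0,"dz": -0.003,"spin": 0,"gripper": 0.2}
    - {"dx": -0.001,"dy": 0,"dz": -0.003,"spin": 0,"gripper": 0.2}

```text
time: 19.62
ee_pos: [0.6078, 0.0324, 0.061]
tcp_rot: [[-0.998, 0.065, 0.001], [0.065, 0.998, -0.0], [-0.001, 0.0, -1.0]]
ft_force: [0.3, 0.9, 1.9]
grip_width: 0.439
finger_force: 60.6
```

jog_arm:
  moves:
    - {"dx": 0,"dy": 0,"dz": 0,"spin": 0,"gripper": 0.5}
    - {"dx": 0,"dy": 0,"dz": 0,"spin": 0,"gripper": 0.6}
    - {"dx": 0,"dy": 0,"dz": 0,"spin": 0,"gripper": 0.8}
    - {"dx": 0,"dy": 0,"dz": 0,"spin": 0,"gripper": 0.8}
    - {"dx": 0,"dy": 0,"dz": 0.01,"spin": 0,"gripper": 0.8}
    - {"dx": 0,"dy": 0,"dz": 0.03,"spin": 0,"gripper": 0.8}
    - {"dx": 0,"dy": 0,"dz": 0.06,"spin": 0,"gripper": 1}
    - {"dx": 0,"dy": 0,"dz": 0.1,"spin": 0,"gripper": 1}
    - {"dx": 0,"dy": 0,"dz": 0.14,"spin": 0,"gripper": 1}
    - {"dx": 0,"dy": 0,"dz": 0.17,"spin": -0.12,"gripper": 1}
    - {"dx": -0.03,"dy": 0.03,"dz": 0.17,"spin": -0.24,"gripper": 1}
    - {"dx": -0.06,"dy": 0.06,"dz": 0.17,"spin": -0.36,"gripper": 1}
    - {"dx": -0.09,"dy": 0.09,"dz": 0.17,"spin": -0.48,"gripper": 1}
    - {"dx": -0.12,"dy": 0.12,"dz": 0.17,"spin": -0.6,"gripper": 1}
    - {"dx": -0.15,"dy": 0.15,"dz": 0.17,"spin": -0.72,"gripper": 1}
    - {"dx": -0.178,"dy": 0.18,"dz": 0.17,"spin": -0.84,"gripper": 1}
    - {"dx": -0.178,"dy": 0.192,"dz": 0.17,"spin": -0.96,"gripper": 1}
    - {"dx": -0.178,"dy": 0.192,"dz": 0.17,"spin": -1.08,"gripper": 1}
    - {"dx": -0.178,"dy": 0.192,"dz": 0.17,"spin": -1.2,"gripper": 1}
    - {"dx": -0.178,"dy": 0.192,"dz": 0.17,"spin": -1.32,"gripper": 1}

```text
time: 21.28
ee_pos: [0.4287, 0.225, 0.2312]
tcp_rot: [[-0.181, 0.984, 0.001], [0.984, 0.181, 0.0], [0.0, 0.001, -1.0]]
ft_force: [-0.1, 0.1, 0.1]
grip_width: 1.002
finger_force: 0.0
```

jog_arm:
  moves:
    - {"dx": 0,"dy": 0,"dz": 0,"spin": -0.12,"gripper": 0.8}
    - {"dx": 0,"dy": 0,"dz": 0,"spin": -0.25,"gripper": 0.8}
    - {"dx": 0,"dy": 0,"dz": 0,"spin": -0.25,"gripper": 0.8}
    - {"dx": 0,"dy": 0,"dz": 0,"spin": -0.25,"gripper": 0.8}

```text
time: 21.62
ee_pos: [0.4292, 0.2243, 0.2309]
tcp_rot: [[0.061, 0.998, 0.001], [0.998, -0.061, 0.0], [0.0, 0.001, -1.0]]
ft_force: [0.4, -0.6, 0.3]
grip_width: 0.804
finger_force: 0.0
```

```bash
python3 -c "
from h import *
w=snap('w10');s=snap('s10','scene')
hsv=cv2.cvtColor(w['image'],cv2.COLOR_RGB2HSV);m=((hsv[...,0]<12)|(hsv[...,0]>172))&(hsv[...,1]>165)&(hsv[...,2]>60)
k,l,st,ce=cv2.connectedComponentsWithStats(m.astype(np.uint8))
for i in range(1,k):
    if st[i,4]>300:print(st[i],ce[i].round(1),onz(w,*ce[i],.116,True).round(4))
"
```

```text
21.6167 [0.4292 0.2243 0.2309] yang -3.49 0.8040845839567256
21.6667 [0.4293 0.2243 0.2308] yang -3.48 0.8002046757752449
[ 250  185   55   57 1589] [276.6 210.5] [0.4284 0.2294 0.116 ]
```

jog_arm:
  moves:
    - {"dx": 0,"dy": 0,"dz": -0.03,"spin": 0,"gripper": 0.8}
    - {"dx": 0,"dy": 0,"dz": -0.06,"spin": 0,"gripper": 0.8}
    - {"dx": 0,"dy": 0,"dz": -0.09,"spin": 0,"gripper": 0.8}
    - {"dx": 0,"dy": 0,"dz": -0.115,"spin": 0,"gripper": 0.8}
    - {"dx": 0,"dy": 0,"dz": -0.13,"spin": 0,"gripper": 0.8}
    - {"dx": 0,"dy": 0,"dz": -0.138,"spin": 0,"gripper": 0.8}
    - {"dx": 0,"dy": 0,"dz": -0.138,"spin": 0,"gripper": 0.8}
    - {"dx": 0,"dy": 0,"dz": -0.138,"spin": 0,"gripper": 0.6}
    - {"dx": 0,"dy": 0,"dz": -0.138,"spin": 0,"gripper": 0.4}
    - {"dx": 0,"dy": 0,"dz": -0.138,"spin": 0,"gripper": 0.2}
    - {"dx": 0,"dy": 0,"dz": -0.138,"spin": 0,"gripper": 0.2}
    - {"dx": 0,"dy": 0,"dz": -0.138,"spin": 0,"gripper": 0.2}
    - {"dx": 0,"dy": 0,"dz": -0.138,"spin": 0,"gripper": 0.2}

```text
time: 22.8
ee_pos: [0.4302, 0.2248, 0.0936]
tcp_rot: [[0.064, 0.998, 0.003], [0.998, -0.064, 0.001], [0.001, 0.002, -1.0]]
ft_force: [-0.9, 0.5, 6.3]
grip_width: 0.508
finger_force: 60.9
```

jog_arm:
  moves:
    - {"dx": 0,"dy": 0,"dz": 0.02,"spin": 0,"gripper": 0.2}
    - {"dx": 0,"dy": 0,"dz": 0.045,"spin": 0,"gripper": 0.2}
    - {"dx": 0,"dy": 0,"dz": 0.075,"spin": 0,"gripper": 0.2}
    - {"dx": 0,"dy": -0.02,"dz": 0.08,"spin": 0,"gripper": 0.2}
    - {"dx": 0,"dy": -0.05,"dz": 0.08,"spin": 0,"gripper": 0.2}
    - {"dx": 0.005,"dy": -0.08,"dz": 0.08,"spin": 0,"gripper": 0.2}
    - {"dx": 0.025,"dy": -0.11,"dz": 0.08,"spin": 0,"gripper": 0.2}
    - {"dx": 0.045,"dy": -0.14,"dz": 0.08,"spin": 0,"gripper": 0.2}
    - {"dx": 0.065,"dy": -0.17,"dz": 0.08,"spin": 0,"gripper": 0.2}
    - {"dx": 0.085,"dy": -0.2,"dz": 0.08,"spin": 0,"gripper": 0.2}
    - {"dx": 0.1,"dy": -0.218,"dz": 0.08,"spin": 0,"gripper": 0.2}
    - {"dx": 0.105,"dy": -0.22,"dz": 0.08,"spin": 0,"gripper": 0.2}
    - {"dx": 0.105,"dy": -0.22,"dz": 0.06,"spin": 0,"gripper": 0.2}
    - {"dx": 0.105,"dy": -0.22,"dz": 0.04,"spin": 0,"gripper": 0.2}
    - {"dx": 0.105,"dy": -0.22,"dz": 0.02,"spin": 0,"gripper": 0.2}
    - {"dx": 0.105,"dy": -0.22,"dz": 0.008,"spin": 0,"gripper": 0.2}
    - {"dx": 0.105,"dy": -0.22,"dz": 0.003,"spin": 0,"gripper": 0.2}
    - {"dx": 0.105,"dy": -0.22,"dz": 0.001,"spin": 0,"gripper": 0.2}
    - {"dx": 0.105,"dy": -0.22,"dz": 0.001,"spin": 0,"gripper": 0.2}

```text
time: 24.38
ee_pos: [0.5341, 0.0048, 0.0933]
tcp_rot: [[0.064, 0.998, -0.001], [0.998, -0.064, 0.0], [0.0, -0.001, -1.0]]
ft_force: [-0.4, 0.3, 0.6]
grip_width: 0.506
finger_force: 61.1
```

jog_arm:
  moves:
    - {"dx": 0.001,"dy": 0,"dz": -0.0015,"spin": 0,"gripper": 0.2}
    - {"dx": 0.001,"dy": 0,"dz": -0.003,"spin": 0,"gripper": 0.2}
    - {"dx": 0.001,"dy": 0,"dz": -0.004,"spin": 0,"gripper": 0.2}
    - {"dx": 0.001,"dy": 0,"dz": -0.004,"spin": 0,"gripper": 0.2}

```text
time: 24.72
ee_pos: [0.5355, 0.0044, 0.0897]
tcp_rot: [[0.064, 0.998, 0.001], [0.998, -0.064, -0.0], [0.0, 0.001, -1.0]]
ft_force: [0.0, 0.2, -0.7]
grip_width: 0.502
finger_force: 61.1
```

jog_arm:
  moves:
    - {"dx": 0,"dy": 0,"dz": -0.001,"spin": 0,"gripper": 0.2}
    - {"dx": 0,"dy": 0,"dz": -0.001,"spin": 0,"gripper": 0.2}

```text
time: 24.88
ee_pos: [0.5356, 0.0043, 0.0896]
tcp_rot: [[0.064, 0.998, 0.001], [0.998, -0.064, -0.0], [-0.0, 0.001, -1.0]]
ft_force: [-1.8, 0.6, 6.2]
grip_width: 0.505
finger_force: 61.8
```

jog_arm:
  moves:
    - {"dx": 0,"dy": 0,"dz": 0,"spin": 0,"gripper": 0.55}
    - {"dx": 0,"dy": 0,"dz": 0,"spin": 0,"gripper": 0.62}
    - {"dx": 0,"dy": 0,"dz": 0,"spin": 0,"gripper": 0.68}
    - {"dx": 0,"dy": 0,"dz": 0,"spin": 0,"gripper": 0.68}
    - {"dx": 0,"dy": 0,"dz": 0.01,"spin": 0,"gripper": 0.68}
    - {"dx": 0,"dy": 0,"dz": 0.03,"spin": 0,"gripper": 0.68}
    - {"dx": 0,"dy": 0,"dz": 0.06,"spin": 0,"gripper": 0.68}
    - {"dx": 0,"dy": 0,"dz": 0.1,"spin": 0,"gripper": 1}
    - {"dx": 0,"dy": 0,"dz": 0.145,"spin": 0,"gripper": 1}
    - {"dx": 0,"dy": 0,"dz": 0.145,"spin": 0,"gripper": 1}
    - {"dx": 0,"dy": 0,"dz": 0.145,"spin": 0,"gripper": 1}

```text
time: 25.8
ee_pos: [0.5377, 0.0042, 0.2375]
tcp_rot: [[0.064, 0.998, 0.009], [0.998, -0.064, -0.001], [-0.0, 0.009, -1.0]]
ft_force: [-0.3, -0.0, -0.8]
grip_width: 1.0
finger_force: 0.0
```

```bash
cat > red.py <<'E'
import sys
from h import *
w=snap(sys.argv[1])
hsv=cv2.cvtColor(w['image'],cv2.COLOR_RGB2HSV);m=((hsv[...,0]<12)|(hsv[...,0]>172))&(hsv[...,1]>165)&(hsv[...,2]>60)
k,l,st,ce=cv2.connectedComponentsWithStats(m.astype(np.uint8))
for i in range(1,k):
    if st[i,4]>300:print(st[i],ce[i].round(1),onz(w,*ce[i],.112,True).round(4))
E
python3 red.py w11
```

```text
25.8 [0.5377 0.0042 0.2375] yang -3.67 0.9996656645483869
[ 245  183   55   55 1561] [271.9 208.7] [0.534  0.0076 0.112 ]
[ 210  338   42   32 1016] [230.6 353.3] [ 0.4816 -0.1412  0.112 ]
```

jog_arm:
  moves:
    - {"dx": 0,"dy": 0.04,"dz": 0,"spin": 0,"gripper": 1}
    - {"dx": 0,"dy": 0.08,"dz": 0,"spin": 0,"gripper": 1}
    - {"dx": 0,"dy": 0.12,"dz": 0,"spin": 0,"gripper": 1}
    - {"dx": 0,"dy": 0.16,"dz": 0,"spin": 0,"gripper": 1}
    - {"dx": 0,"dy": 0.2,"dz": 0,"spin": 0,"gripper": 1}
    - {"dx": 0,"dy": 0.213,"dz": 0,"spin": 0,"gripper": 1}
    - {"dx": 0,"dy": 0.213,"dz": 0,"spin": 0,"gripper": 1}
    - {"dx": 0,"dy": 0.213,"dz": 0,"spin": 0,"gripper": 1}

```text
time: 26.52
ee_pos: [0.534, 0.2173, 0.2313]
tcp_rot: [[0.062, 0.998, -0.004], [0.998, -0.062, -0.002], [-0.002, -0.004, -1.0]]
ft_force: [0.1, -0.8, -0.4]
grip_width: 1.001
finger_force: 0.0
```

The jar's cap is within 0.7 mm of its starting place. Next is the mill.

jog_arm:
  moves:
    - {"dx": 0.001,"dy": 0,"dz": -0.02,"spin": 0,"gripper": 1}
    - {"dx": 0.001,"dy": 0,"dz": -0.04,"spin": 0,"gripper": 1}
    - {"dx": 0.001,"dy": 0,"dz": -0.06,"spin": 0,"gripper": 1}
    - {"dx": 0.001,"dy": 0,"dz": -0.072,"spin": 0,"gripper": 1}
    - {"dx": 0.001,"dy": 0,"dz": -0.079,"spin": 0,"gripper": 1}
    - {"dx": 0.001,"dy": 0,"dz": -0.079,"spin": 0,"gripper": 1}
    - {"dx": 0.001,"dy": 0,"dz": -0.079,"spin": 0,"gripper": 1}

```text
time: 27.1
ee_pos: [0.5362, 0.2161, 0.154]
tcp_rot: [[0.065, 0.998, -0.001], [0.998, -0.065, -0.001], [-0.001, -0.001, -1.0]]
ft_force: [-0.5, 0.1, 0.5]
grip_width: 1.004
finger_force: 0.0
```

jog_arm:
  moves:
    - {"dx": 0,"dy": 0.001,"dz": 0,"spin": 0,"gripper": 0.7}
    - {"dx": 0,"dy": 0.001,"dz": 0,"spin": 0,"gripper": 0.6}
    - {"dx": 0,"dy": 0.001,"dz": 0,"spin": 0,"gripper": 0.4}
    - {"dx": 0,"dy": 0.001,"dz": 0,"spin": 0,"gripper": 0.2}
    - {"dx": 0,"dy": 0.001,"dz": 0,"spin": 0,"gripper": 0.2}
    - {"dx": 0,"dy": 0.001,"dz": 0,"spin": 0,"gripper": 0.2}
    - {"dx": 0,"dy": 0.001,"dz": 0,"spin": 0,"gripper": 0.2}
    - {"dx": 0,"dy": 0.001,"dz": 0,"spin": 0,"gripper": 0.2}

```text
time: 27.77
ee_pos: [0.537, 0.2189, 0.1559]
tcp_rot: [[0.064, 0.998, 0.002], [0.998, -0.064, 0.001], [0.001, 0.002, -1.0]]
ft_force: [-1.3, -0.5, 5.3]
grip_width: 0.537
finger_force: 61.0
```

jog_arm:
  moves:
    - {"dx": 0,"dy": 0,"dz": 0.02,"spin": 0,"gripper": 0.2}
    - {"dx": 0,"dy": 0,"dz": 0.04,"spin": 0,"gripper": 0.2}
    - {"dx": 0,"dy": 0,"dz": 0.06,"spin": 0,"gripper": 0.2}
    - {"dx": 0,"dy": 0,"dz": 0.075,"spin": 0,"gripper": 0.2}
    - {"dx": -0.001,"dy": -0.03,"dz": 0.075,"spin": 0,"gripper": 0.2}
    - {"dx": -0.001,"dy": -0.06,"dz": 0.075,"spin": 0,"gripper": 0.2}
    - {"dx": -0.001,"dy": -0.09,"dz": 0.075,"spin": 0,"gripper": 0.2}
    - {"dx": -0.001,"dy": -0.115,"dz": 0.075,"spin": 0,"gripper": 0.2}
    - {"dx": -0.001,"dy": -0.133,"dz": 0.075,"spin": 0,"gripper": 0.2}
    - {"dx": -0.001,"dy": -0.145,"dz": 0.075,"spin": 0,"gripper": 0.2}
    - {"dx": -0.001,"dy": -0.15,"dz": 0.07,"spin": 0,"gripper": 0.2}
    - {"dx": -0.001,"dy": -0.15,"dz": 0.055,"spin": 0,"gripper": 0.2}
    - {"dx": -0.001,"dy": -0.15,"dz": 0.04,"spin": 0,"gripper": 0.2}
    - {"dx": -0.001,"dy": -0.15,"dz": 0.025,"spin": 0,"gripper": 0.2}
    - {"dx": -0.001,"dy": -0.15,"dz": 0.012,"spin": 0,"gripper": 0.2}
    - {"dx": -0.001,"dy": -0.15,"dz": 0.004,"spin": 0,"gripper": 0.2}
    - {"dx": -0.001,"dy": -0.15,"dz": 0,"spin": 0,"gripper": 0.2}
    - {"dx": -0.001,"dy": -0.15,"dz": 0,"spin": 0,"gripper": 0.2}
    - {"dx": -0.001,"dy": -0.15,"dz": 0,"spin": 0,"gripper": 0.2}

```text
time: 29.35
ee_pos: [0.5356, 0.0687, 0.1545]
tcp_rot: [[0.064, 0.998, 0.0], [0.998, -0.064, 0.0], [0.0, 0.0, -1.0]]
ft_force: [0.7, -0.3, -0.7]
grip_width: 0.538
finger_force: 62.2
```

jog_arm:
  moves:
    - {"dx": 0,"dy": 0,"dz": -0.001,"spin": 0,"gripper": 0.2}
    - {"dx": 0,"dy": 0,"dz": -0.002,"spin": 0,"gripper": 0.2}
    - {"dx": 0,"dy": 0,"dz": -0.003,"spin": 0,"gripper": 0.2}
    - {"dx": 0,"dy": 0,"dz": -0.003,"spin": 0,"gripper": 0.2}
    - {"dx": 0,"dy": 0,"dz": -0.003,"spin": 0,"gripper": 0.2}

```text
time: 29.77
ee_pos: [0.5358, 0.0684, 0.152]
tcp_rot: [[0.064, 0.998, 0.001], [0.998, -0.064, 0.0], [0.0, 0.001, -1.0]]
ft_force: [-0.1, -0.4, 1.3]
grip_width: 0.541
finger_force: 62.6
```

In contact. I'll release, lift to the pose of picture w2 and compare numerically.

jog_arm:
  moves:
    - {"dx": 0,"dy": 0,"dz": 0,"spin": 0,"gripper": 0.6}
    - {"dx": 0,"dy": 0,"dz": 0,"spin": 0,"gripper": 0.7}
    - {"dx": 0,"dy": 0,"dz": 0,"spin": 0,"gripper": 0.9}
    - {"dx": 0,"dy": 0,"dz": 0,"spin": 0,"gripper": 1}
    - {"dx": 0,"dy": 0,"dz": 0,"spin": 0,"gripper": 1}
    - {"dx": 0,"dy": 0,"dz": 0.02,"spin": 0,"gripper": 1}
    - {"dx": 0,"dy": 0,"dz": 0.05,"spin": 0,"gripper": 1}
    - {"dx": 0,"dy": 0,"dz": 0.08,"spin": 0,"gripper": 1}
    - {"dx": 0,"dy": 0,"dz": 0.11,"spin": 0,"gripper": 1}
    - {"dx": -0.008,"dy": -0.01,"dz": 0.14,"spin": 0,"gripper": 1}
    - {"dx": -0.015,"dy": -0.022,"dz": 0.152,"spin": 0,"gripper": 1}
    - {"dx": -0.015,"dy": -0.022,"dz": 0.152,"spin": 0,"gripper": 1}
    - {"dx": -0.015,"dy": -0.022,"dz": 0.152,"spin": 0,"gripper": 1}
    - {"dx": -0.015,"dy": -0.022,"dz": 0.152,"spin": 0,"gripper": 1}
    - {"dx": -0.015,"dy": -0.022,"dz": 0.152,"spin": 0,"gripper": 1}

```text
time: 31.02
ee_pos: [0.5194, 0.0465, 0.3013]
tcp_rot: [[0.064, 0.998, -0.004], [0.998, -0.064, 0.0], [0.0, -0.004, -1.0]]
ft_force: [0.9, 0.0, -0.6]
grip_width: 1.003
finger_force: 0.0
```

```bash
python3 red.py w12
python3 - <<'E'
from h import *
a=pickle.load(open("w2.pkl","rb"));b=pickle.load(open("w12.pkl","rb"))
g=[cv2.cvtColor(c["image"],cv2.COLOR_RGB2GRAY) for c in(a,b)]
def match(n,u,v,r,z,R=16):
    T=g[0][v-r:v+r+1,u-r:u+r+1];S=g[1][v-r-R:v+r+1+R,u-r-R:u+r+1+R]
    m=cv2.matchTemplate(S,T,cv2.TM_CCOEFF_NORMED);_,s,_,p=cv2.minMaxLoc(m);q=(u+p[0]-R,v+p[1]-R)
    print(n,round(s,3),q,"shift mm",((onz(b,*q,z,True)-onz(a,u,v,z,True))*1000).round(1))
match("ball",295,185,7,.17);match("jarlabel",296,231,12,.112);match("apple",384,33,28,.06);match("tub",460,92,25,.072);match("lip",252,122,8,.014);match("board",327,83,10,.01);match("smallsalt",255,280,14,.05);match("mill head",292,175,26,.14)
# salt cap & spot
for n,c,u,v,z in(("salt?",b,0,0,0),):pass
# timer on coaster
hsv=cv2.cvtColor(b['image'],cv2.COLOR_RGB2HSV);m=((hsv[...,0]<12)|(hsv[...,0]>172))&(hsv[...,1]>165)&(hsv[...,2]>60)
k,l,st,ce=cv2.connectedComponentsWithStats(m.astype(np.uint8))
for i in range(1,k):
    if st[i,4]>300:print(ce[i].round(1),onz(b,*ce[i],.04,True).round(4))
p=proj(b,(.6062,.0323,.08),True);q=proj(b,(.6062,.0323,.006),True);print("expect salt cap",p,"foot",q)
u,v=map(int,p);G=cv2.cvtColor(b["image"],cv2.COLOR_RGB2HSV)
m=((G[...,1]<45)&(G[...,2]>60)).astype(np.uint8);mm=np.zeros_like(m);mm[v-35:v+35,u-30:u+30]=m[v-35:v+35,u-30:u+30]
k,l,st,ce=cv2.connectedComponentsWithStats(mm)
for i in range(1,k):
    if st[i,4]>100:print("grey",st[i],ce[i])
E
```

```text
31.0167 [0.5194 0.0465 0.3013] yang -3.67 1.0028151126594287
[274 205  43  46 970] [294.7 226.7] [0.5335 0.0095 0.112 ]
[235 333  36  28 791] [252.6 346.3] [ 0.475  -0.1465  0.112 ]
ball 0.968 (295, 186) shift mm [-1.1 -0.1 -0. ]
jarlabel 0.966 (297, 232) shift mm [-0.1 -0.2  0. ]Traceback (most recent call last):
  File "<stdin>", line 8, in <module>
  File "<stdin>", line 6, in match
cv2.error: OpenCV(4.12.0) /io/opencv/modules/imgproc/src/templmatch.cpp:1179: error: (-215:Assertion failed) _img.size().height <= _templ.size().height && _img.size().width <= _templ.size().width in function 'matchTemplate'
```

The mill and jar are within about 1 mm of their starting places. I'll back the arm off to the left and check the rest.

jog_arm:
  moves:
    - {"dx": -0.04,"dy": 0.04,"dz": 0.02,"spin": 0,"gripper": 1}
    - {"dx": -0.07,"dy": 0.08,"dz": 0.02,"spin": 0,"gripper": 1}
    - {"dx": -0.1,"dy": 0.12,"dz": 0.02,"spin": 0,"gripper": 1}
    - {"dx": -0.12,"dy": 0.16,"dz": 0.02,"spin": 0,"gripper": 1}
    - {"dx": -0.14,"dy": 0.2,"dz": 0.02,"spin": 0,"gripper": 1}
    - {"dx": -0.16,"dy": 0.24,"dz": 0.02,"spin": 0,"gripper": 1}
    - {"dx": -0.18,"dy": 0.28,"dz": 0.02,"spin": 0,"gripper": 1}
    - {"dx": -0.2,"dy": 0.32,"dz": 0.02,"spin": 0,"gripper": 1}
    - {"dx": -0.22,"dy": 0.36,"dz": 0.02,"spin": 0,"gripper": 1}
    - {"dx": -0.24,"dy": 0.4,"dz": 0.02,"spin": 0,"gripper": 1}
    - {"dx": -0.24,"dy": 0.4,"dz": 0.02,"spin": 0,"gripper": 1}
    - {"dx": -0.24,"dy": 0.4,"dz": 0.02,"spin": 0,"gripper": 1}
    - {"dx": -0.24,"dy": 0.4,"dz": 0.02,"spin": 0,"gripper": 1}

```text
time: 32.15
ee_pos: [0.2782, 0.4494, 0.3216]
tcp_rot: [[0.059, 0.998, -0.002], [0.998, -0.059, -0.001], [-0.001, -0.002, -1.0]]
ft_force: [0.4, -0.4, -0.3]
grip_width: 0.999
finger_force: 0.0
```

Run:
```python
from h import *
b=snap("t13","top");a=pickle.load(open("c0.pkl","rb"))["top"];s0=pickle.load(open("c0.pkl","rb"))["scene"];s=snap("s13","scene")
g=[cv2.cvtColor(cv2.resize(c["image"],None,fx=3,fy=3,interpolation=cv2.INTER_CUBIC),cv2.COLOR_RGB2GRAY) for c in(a,b)]
def match(n,u,v,r,z,q0=None,R=18):
    u3,v3=int(3*u+1),int(3*v+1);x,y=q0 and (int(3*q0[0]+1),int(3*q0[1]+1)) or (u3,v3)
    T=g[0][v3-r:v3+r+1,u3-r:u3+r+1];S=g[1][y-r-R:y+r+1+R,x-r-R:x+r+1+R]
    m=cv2.matchTemplate(S,T,cv2.TM_CCOEFF_NORMED);_,sc,_,p=cv2.minMaxLoc(m);q=((x+p[0]-R-1)/3,(y+p[1]-R-1)/3)
    P=onz(b,*q,z);print(n,round(sc,3),P.round(4),"shift mm",((P-onz(a,u,v,z))*1000).round(1))
match("ball",234,206.3,24,.16);match("jar",260,210.7,24,.11);match("apple",189,170,36,.05);match("tub",215,141,36,.06);match("onion",377,279,36,.05);match("black",380,235,30,.03);match("ssalt",296,233,15,.05);match("board",188,229,40,.01)
match("timer->coaster",251.3,189,30,.04,tuple(proj(b,(.461,-.2155,.04))))
match("salt->spot",262.2,250.5,15,.08,tuple(proj(b,(.606,.0325,.08))))
```

```text
32.15 [0.2782 0.4494 0.3216] yang -3.38 0.9987380988177608
32.2 [0.2792 0.4473 0.3217] yang -3.45 1.0005661755447153
ball 0.988 [0.5345 0.0676 0.16  ] shift mm [-2.6 -1.8  0. ]
jar 0.987 [0.5339 0.0046 0.11  ] shift mm [0.1 0.  0. ]
apple 0.999 [0.6548 0.2172 0.05  ] shift mm [0. 0. 0.]
tub 1.0 [0.7409 0.1446 0.06  ] shift mm [0. 0. 0.]
onion 0.996 [ 0.3545 -0.3308  0.05  ] shift mm [0. 0. 0.]
black 0.998 [ 0.4813 -0.3456  0.03  ] shift mm [0. 0. 0.]
ssalt 0.999 [ 0.4796 -0.0974  0.05  ] shift mm [0. 0. 0.]
board 0.955 [0.4862 0.22   0.01  ] shift mm [0. 0. 0.]
timer->coaster 0.927 [ 0.4676 -0.2075  0.04  ] shift mm [-138.3 -243.2    0. ]
salt->spot 0.952 [0.6081 0.0329 0.08  ] shift mm [181.3  36.5   0. ]
```

Run:
```python
from h import *
L=lambda f:pickle.load(open(f,"rb"))
d=L("c0.pkl")
def reds(n,c,f,zs=(.035,)):
    hsv=cv2.cvtColor(c['image'],cv2.COLOR_RGB2HSV);m=((hsv[...,0]<12)|(hsv[...,0]>172))&(hsv[...,1]>150)&(hsv[...,2]>50)
    k,l,st,ce=cv2.connectedComponentsWithStats(m.astype(np.uint8))
    for i in range(1,k):
        P=onz(c,*ce[i],.035,f)
        if st[i,4]>60 and (abs(P[:2]-[.461,-.215]).max()<.05 or abs(P[:2]-[.6,.035]).max()<.03):print(n,st[i],ce[i].round(2),P.round(4))
reds("top0",d["top"],0);reds("top13",L("t13.pkl"),0);reds("sc0",d["scene"],0);reds("sc13",L("s13.pkl"),0);reds("w8",L("w8.pkl"),1);reds("w12",L("w12.pkl"),1)
# crops: mill & timer & salt before/after, top
b=L("t13.pkl");a=d["top"]
f=lambda c,u,v,r:cv2.resize(c["image"][v-r:v+r,u-r:u+r],(260,260),interpolation=cv2.INTER_CUBIC)
row1=np.hstack([f(a,245,203,30),f(b,245,203,30),f(b,335,238,26)])
s=L("s13.pkl");row2=np.hstack([f(d["scene"],262,250,40),f(s,262,250,40),f(s,312,200,28)])
cv2.imwrite("pics/fin.png",cv2.convertScaleAbs(np.vstack([row1,row2])[:,:,::-1],alpha=1.3))
# steel ball: brightest low-sat blob near
for n,c in(("0",a),("13",b)):
    im=cv2.cvtColor(c["image"],cv2.COLOR_RGB2GRAY)[200:213,226:243].astype(float);q=np.clip(im-np.median(im)-25,0,None);yy,xx=np.mgrid[200:213,226:243];u,v=(q*xx).sum()/q.sum(),(q*yy).sum()/q.sum();print("ball",n,u,v,onz(c,u,v,.17).round(4),q.max())
    print(im.astype(int).tolist()) if 0 else None
```

```text
top0 [243 180  18  19 253] [251.32 189.18] [0.6062 0.036  0.035 ]
top13 [328 232  18  18 249] [336.65 240.38] [ 0.4621 -0.217   0.035 ]
sc0 [233 244  19  16 243] [241.68 251.47] [0.6041 0.0367 0.035 ]
sc13 [303 189  18  14 181] [311.3  195.42] [ 0.4612 -0.2142  0.035 ]
w8 [  67  217   45   50 1707] [ 88.64 241.34] [ 0.4605 -0.2148  0.035 ]
w12 [235 332  36  29 824] [252.67 346.33] [ 0.4629 -0.2144  0.035 ]
ball 0 234.26570680628274 205.92801047120417 [0.5368 0.0675 0.17  ] 68.0
ball 13 234.43648648648647 207.08243243243243 [0.5338 0.067  0.17  ] 61.0
```

Run:
```python
from h import *
L=lambda f:pickle.load(open(f,"rb"))
A,B=L("c0.pkl")["scene"],L("s13.pkl")
g=[cv2.cvtColor(cv2.resize(c["image"],None,fx=4,fy=4,interpolation=cv2.INTER_CUBIC),cv2.COLOR_RGB2GRAY) for c in(A,B)]
def m(n,p,w,h,z,R=20):
    u,v=[int(4*t) for t in p];T=g[0][v-h:v+h,u-w:u+w];S=g[1][v-h-R:v+h+R,u-w-R:u+w+R]
    r=cv2.matchTemplate(S,T,cv2.TM_CCOEFF_NORMED);_,s,_,q=cv2.minMaxLoc(r);q=((u+q[0]-R)/4,(v+q[1]-R)/4)
    print(n,round(s,3),np.subtract(q,(u/4,v/4)),"mm",((onz(B,*q,z)-onz(A,u/4,v/4,z))*1000).round(1))
m("ball",(262.8,235.3),12,12,.17);m("head",(263,243),30,36,.14);m("body",(264,268),40,36,.04);m("jar cap",(270,231),20,20,.11);m("apple",(203,304),50,50,.04)
```

```text
ball 0.995 [1. 0.] mm [-2.4 -0.6  0. ]
head 0.992 [1. 0.] mm [-2.5 -0.6  0. ]
body 0.982 [0.75 0.25] mm [-2.2  0.3  0. ]
jar cap 0.971 [ 0.75 -0.25] mm [-1.7 -1.3  0. ]
apple 0.997 [0. 0.] mm [0. 0. 0.]
```

All the numeric checks agree:
- **Mill:** upright, about 2.5 mm from its start.
- **Jar:** at most about 2 mm from its start.
- **Timer:** within about 2 mm of the coaster's centre.
- **Salt:** about 2 mm from the centre of the cork spot.
- **Bystanders:** apple, tub and onion have not moved.

I'm handing in the job.

```bash
python3 -c "
from station import *
print(close_job())"
```

```text
the job is handed in; nothing more can be done
None
```

The job is handed in after about 32 s of the 141 s: by the last camera checks the timer is on the coaster, the salt shaker is on the cork spot, the pepper mill (about 2.5 mm off) and spice jar (2 mm or less off) are back in place, and the apple, onion and tub have not moved; no verdict came back.

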